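Pull the worn spool clips at the tower's dry-air manifold

TASK

Turn the dry-air valve fully shut (red end of the handle on the red mark) and keep it shut while you use the hooked pick to pry every worn brass spring clip sideways out of its pin's groove, never pulling a clip off its pin with the fingers. Put the pick back in its cradle and all the clips in the blue scrap tray, and only after that open the valve to 45 degrees (red end on the yellow mark) so that the air can lift the freed spools. Leave the other things on the desk where they are.

Things in the scene. Friction and masses are not known exactly. Their poses are not given: they have to be found in the camera images.
- valve (a joint): Opening angle of the valve on the manifold, rad: 0 = shut, 1.57 = fully open, grows counter-clockwise seen from above, with stops at both ends. It stays where it is left (friction about 0.08 N m).
- valve_grip (a point): Middle of the valve's blue bar handle (70 mm long, 12 mm wide, 28 mm high, on a vertical axis through this point; 82 mm above the desk, clear space 14 mm below it before the hub, dial face 26 mm below). The point turns with the handle: its x axis lies along the bar, and the end painted red lies at -x. A white dial under it has painted marks: red (shut), yellow (45 degrees) and green (90 degrees, open).
- manifold: Fixed dry-air manifold; origin on the desk under the line of pins. x points away from the robot's side, y from pin 1 towards pin 4 and the valve, whose axis is 94 mm beyond pin 4. Its dark plate, top 20 mm above the desk, reaches 150 mm in front (-x) of the pins, 40 mm behind and 40 mm beyond the end pins. A clip that comes off drops onto it.
- pin1 (a point): Middle of the groove of pin 1 of 4 (in a row 82 mm apart on the manifold, same axes), at the height of a seated clip, 46 mm above the desk. Groove 26 mm in diameter, from 42 to 53 mm above the desk; shoulder below it 40 mm in diameter, head above it 38 mm in diameter with its top at 63 mm.
- pin2 (a point): Middle of the groove of pin 2 of 4 (in a row 82 mm apart on the manifold, same axes), at the height of a seated clip, 46 mm above the desk. Groove 26 mm in diameter, from 42 to 53 mm above the desk; shoulder below it 40 mm in diameter, head above it 38 mm in diameter with its top at 63 mm.
- pin3 (a point): Middle of the groove of pin 3 of 4 (in a row 82 mm apart on the manifold, same axes), at the height of a seated clip, 46 mm above the desk. Groove 26 mm in diameter, from 42 to 53 mm above the desk; shoulder below it 40 mm in diameter, head above it 38 mm in diameter with its top at 63 mm.
- pin4 (a point): Middle of the groove of pin 4 of 4 (in a row 82 mm apart on the manifold, same axes), at the height of a seated clip, 46 mm above the desk. Groove 26 mm in diameter, from 42 to 53 mm above the desk; shoulder below it 40 mm in diameter, head above it 38 mm in diameter with its top at 63 mm.
- ring1_center (a point): Brass spring clip that starts on pin 1 (None if that pin has none today): a flat C 8 mm thick, 77 mm long (x from -58 to +19 mm), 46 mm wide, 60 g. This point is the centre of the C, on the pin's axis when seated. The C with its two sprung jaws opens to +x; the pull eye is at -x and starts on the robot's side of the pin. z is vertical; both faces are alike.
- ring2_center (a point): Brass spring clip that starts on pin 2 (None if that pin has none today): a flat C 8 mm thick, 77 mm long (x from -58 to +19 mm), 46 mm wide, 60 g. This point is the centre of the C, on the pin's axis when seated. The C with its two sprung jaws opens to +x; the pull eye is at -x and starts on the robot's side of the pin. z is vertical; both faces are alike.
- ring3_center (a point): Brass spring clip that starts on pin 3 (None if that pin has none today): a flat C 8 mm thick, 77 mm long (x from -58 to +19 mm), 46 mm wide, 60 g. This point is the centre of the C, on the pin's axis when seated. The C with its two sprung jaws opens to +x; the pull eye is at -x and starts on the robot's side of the pin. z is vertical; both faces are alike.
- ring4_center (a point): Brass spring clip that starts on pin 4 (None if that pin has none today): a flat C 8 mm thick, 77 mm long (x from -58 to +19 mm), 46 mm wide, 60 g. This point is the centre of the C, on the pin's axis when seated. The C with its two sprung jaws opens to +x; the pull eye is at -x and starts on the robot's side of the pin. z is vertical; both faces are alike.
- ring1_eye (a point): Middle of clip 1's pull eye, 36 mm to -x of its centre: a rectangular opening 27 mm long (x), 18 mm wide, with its end bar beyond. Outside it is 30 mm wide in y (end bar 38 mm). Pulled to -x by a hook in the eye (about 8 N at the end bar) the jaws spring open; with the hook moved on 65 mm from the eye's middle the clip is off its pin.
- ring2_eye (a point): Middle of clip 2's pull eye, 36 mm to -x of its centre: a rectangular opening 27 mm long (x), 18 mm wide, with its end bar beyond. Outside it is 30 mm wide in y (end bar 38 mm). Pulled to -x by a hook in the eye (about 8 N at the end bar) the jaws spring open; with the hook moved on 65 mm from the eye's middle the clip is off its pin.
- ring3_eye (a point): Middle of clip 3's pull eye, 36 mm to -x of its centre: a rectangular opening 27 mm long (x), 18 mm wide, with its end bar beyond. Outside it is 30 mm wide in y (end bar 38 mm). Pulled to -x by a hook in the eye (about 8 N at the end bar) the jaws spring open; with the hook moved on 65 mm from the eye's middle the clip is off its pin.
- ring4_eye (a point): Middle of clip 4's pull eye, 36 mm to -x of its centre: a rectangular opening 27 mm long (x), 18 mm wide, with its end bar beyond. Outside it is 30 mm wide in y (end bar 38 mm). Pulled to -x by a hook in the eye (about 8 N at the end bar) the jaws spring open; with the hook moved on 65 mm from the eye's middle the clip is off its pin.
- pick_grip (a point): Centre of the hooked pick's red handle (110 mm long in x, 14 mm wide in y, 18 mm high). A steel shank 8 mm thick leaves the handle at +x and turns straight down (-z) at x = 80 mm; its end is the hook. 0.12 kg.
- pick_tip (a point): Lowest point of the pick's hook: at x = 80 mm, z = -54 mm from the handle's centre. Round, 8 mm in diameter.
- cradle_seat (a point): Where the pick's handle centre rests in the fixed grey cradle, 70 mm above the desk, same axes as the pick at rest (x along the handle towards the hook). Two posts, 12 mm thick, at x = +/-42 mm carry the handle in notches 26 mm wide, open above, whose cheeks rise 7 mm above this point and are 46 mm wide overall; the fingers fit between the posts.
- tray_in (a point): Centre of the inner floor (5 mm above the desk) of the blue scrap tray: loose, 0.7 kg, open above, outside 170 mm (x) by 130 mm (y), 35 mm high, walls 5 mm.
- mug: White mug, 80 mm wide, 95 mm high; leave alone. Origin under its centre.
- water: Water bottle, 62 mm wide, 190 mm high; leave alone. Origin under its centre.
- driver: Screwdriver 170 mm long lying on the desk near the robot; leave alone.
- marker: Marker pen 130 mm long lying on the desk near the robot; leave alone.
- handset: Black handheld radio lying at the side, 120 by 58 by 34 mm with an aerial; leave alone.
Things that resemble listed ones, but are neither listed nor needed, are in the scene too. What is meant by the part that bears pick_grip is not turquoise, and is the smaller of those in its own colour.

How it is judged:
By the outcome, as a careful person would: the job done as asked, in the order asked, and still so for the second after the job is handed in, with the robot touching nothing.
Of ring1, ring2, ring3, ring4 only 3 to 4 are there at a start; the rules pass over those that are not, and their reading is None.
At some moment in a run one of tray may be knocked a few centimetres aside while the robot is not near it.
It also fails if it takes over 210 s, if anything falls off the work surface, if the arm or the gripper's body presses on something with over 40 N, if the wrist force passes 120 N, or if a joint passes its speed limit or range.

ROBOT

A 6-joint arm with a two-finger parallel gripper is mounted at the origin on the work surface. World frame = base frame: x ahead of the robot, y to its left, z up, the work surface at z = 0. Lengths are in m, angles in rad, forces in N, time in s.
With the tool pointing down it reaches from about 0.35 to 0.8 m from the base axis. Payload 7.3 kg.
Tool frame: the origin (TCP) lies at the very end of the fingers, on their centre line; the grasp point (between the pads) lies 19 mm behind it; z points along the fingers, y is the line along which they close (so a half turn about z gives the same grasp; the last joint's range is limited). The gripper opens to 85 mm and grips with 20 to 120 N. Pads are 22 mm wide; open, the fingers measure 114 mm over their backs; the gripper's body (76 mm by 85 mm) begins 54 mm behind the grasp point. The pads swing forward as they close: fully open they stand 13 mm farther back than shut.
Start: joints at [1.1, 0.342, 1.524, -0, 1.275, -0.146], TCP at [0.168, 0.498, 0.2] pointing down, gripper open.
Joint ranges: [-2.53, 2.53], [-0.77, 2.02], [0.04, 2.7], [-1, 4.14], [0.28, 2.66], [-3.11, 3.11]. Speed limits (rad/s): [2.57, 2.57, 3.14, 3.14, 3.14, 3.14].

INTERFACE

Orientations are given as a unit quaternion [x, y, z, w].
In Python, from plant import readout, imaging, sign_off gives the robot as it stands.
- The arm moves only by the tool move_arm, never from a script. Its argument "plan" is a list of rows, each an object with "slide": the shift along the tool's x, y, z scaled (see below), a list of three; "angular": the turn, a rotation vector about the tool's x, y, z scaled (see below), a list of three; "hand": the opening, from 0 (shut) to 1 (fully open). In form: [{"slide": [dx, dy, dz], "angular": [wx, wy, wz], "hand": hand}, ...]. A call has 1 to 20 rows; each row is the pose to reach, as a shift and turn from the pose commanded when the call began, along the tool's axes at that moment; what a row does not reach only later rows make up. The controller multiplies each number of a shift by 75 cm and each number of a turn by pi/4 rad. A row lasts 1/12 s, in which the tool goes at most 41.7 mm and 7.16 degrees, less where a joint would pass 70% of its speed; a pose out of reach is approached as far as the arm can. A call with a number of a shift or a turn outside -1 to 1 is refused whole. A call with a gripper value outside its range is refused whole. The fingers move at their own pace and stop on an object; the grip force is fixed at half the most. Time passes only in rows, so rows that repeat a pose let the fingers close. It gives the time, the measured TCP pose, the force, the opening and the grip force at its end, in the units of the state.
- readout.sense(): the state, without advancing time (a new reading comes with each control period).
- imaging.camera(name): name is "scene" or "top"; returns a dict with "frame" (420x560x3 uint8, red, green, blue), "range_z" (420x560 float32, m along the optical axis (not along the pixel's ray), 0 where there is no reading), "mtx" (3x3 intrinsics, pixels), "T" (4x4, takes a point from camera to world coordinates). Camera axes: x right, y down, z forward; pixel columns grow to the right and rows downward; lengths in m; the calibration is good to about 2 mm. A picture is of the moment at which its call begins.
- sign_off(): hands the job in; it is judged then, once.
The state is a dict: "time_s": time; "qpos": joint angles; "qd": joint speeds; "effort": joint torques, N m; "tool_pos": TCP position; "eef_rot": TCP orientation; "ft_force": force on the tool from outside, world axes, zero at the start; "torque": the same for the moment, N m; "gripper_width": finger opening in m; "finger_force": force on a finger pad.
Only numpy, scipy, OpenCV 4.12 (cv2) and the standard library are available. Lean on these libraries where they do the work, as an engineer would, in place of code of your own. Each camera call takes 0.05 s, during which the arm holds its last target. There are 200 camera calls.

## Working session

There is one attempt and no reset: what is moved stays moved. The work goes in short steps, Python scripts to look and compute and a tool call to move; the robot and the scene stay as the last step left them, time stands still between calls to the robot, and variables do not carry over. Pictures are saved under pics/ and viewed, at most 14 in all, crops included, and the job is handed in when it is done.

Besides the shell and the picture viewer there is one more tool, called after ">>>" in YAML: its name, and indented under it one key for each argument. move_arm: Moves the arm, as the interface text tells. Its arguments: {"type":"object","properties":{"plan":{"type":"array","items":{"type":"object","properties":{"slide":{"type":"array","items":{"type":"number","minimum":-1,"maximum":1}},"angular":{"type":"array","items":{"type":"number","minimum":-1,"maximum":1}},"hand":{"type":"number"}}}}},"required":["plan"]}

```bash
mkdir -p pics
cat > h.py <<'E'
import numpy as np, cv2
from plant import readout, imaging, sign_off
from scipy.spatial.transform import Rotation as R
def cam(n):
    c=imaging.camera(n); return c
def world(c):
    d=c["range_z"]; h,w=d.shape; v,u=np.mgrid[:h,:w]; K=c["mtx"]
    p=np.stack([(u-K[0,2])/K[0,0]*d,(v-K[1,2])/K[1,1]*d,d],-1)
    return p@c["T"][:3,:3].T+c["T"][:3,3]
def save(im,f,s=1):
    cv2.imwrite("pics/"+f,cv2.resize(im[...,::-1],None,fx=s,fy=s,interpolation=cv2.INTER_CUBIC))
E
python3 - <<'E'
from h import *
print(readout.sense())
for n in("top","scene"):
    c=cam(n); save(c["frame"],n+"0.png",1.4); np.savez("/tmp/"+n,**c); print(n,c["T"].round(3).tolist(),c["mtx"].tolist())
E
```

```text
{'time_s': 0.0, 'qpos': array([ 1.10002022e+00,  3.42724879e-01,  1.52500750e+00,  2.27879559e-05,
        1.27541630e+00, -1.45996378e-01]), 'qd': array([ 0.00040271, -0.00074549, -0.00068046,  0.00129042,  0.0024806 ,
        0.00022311]), 'effort': array([-2.49500838e-03, -4.33676183e+01, -2.46001142e+01, -4.94597116e-04,
        8.04505718e-03,  3.87460986e-06]), 'tool_pos': array([0.16729135, 0.49715881, 0.19882821]), 'eef_rot': array([ 1.61680320e-01,  9.86842879e-01, -7.37999458e-04, -2.46526554e-04]), 'ft_force': array([0.5473605 , 0.07459921, 0.23112482]), 'torque': array([ 0.05740494,  0.02391533, -0.02949106]), 'finger_force': 0.0, 'gripper_width': 0.08521745184795271}
top [[-0.029, -0.983, 0.182, 0.236], [-1.0, 0.026, -0.018, -0.057], [0.013, -0.183, -0.983, 1.33], [0.0, 0.0, 0.0, 1.0]] [[459.39237582007166, 0.0, 273.10528969504], [0.0, 459.39237582007166, 212.87749570560112], [0.0, 0.0, 1.0]]
scene [[0.742, 0.431, -0.514, 1.048], [0.67, -0.501, 0.548, -0.7], [-0.021, -0.751, -0.66, 0.829], [0.0, 0.0, 0.0, 1.0]] [[421.1039792622195, 0.0, 280.6443736710893], [0.0, 421.1039792622195, 208.78569287598432], [0.0, 0.0, 1.0]]
```

View pics/top0.png

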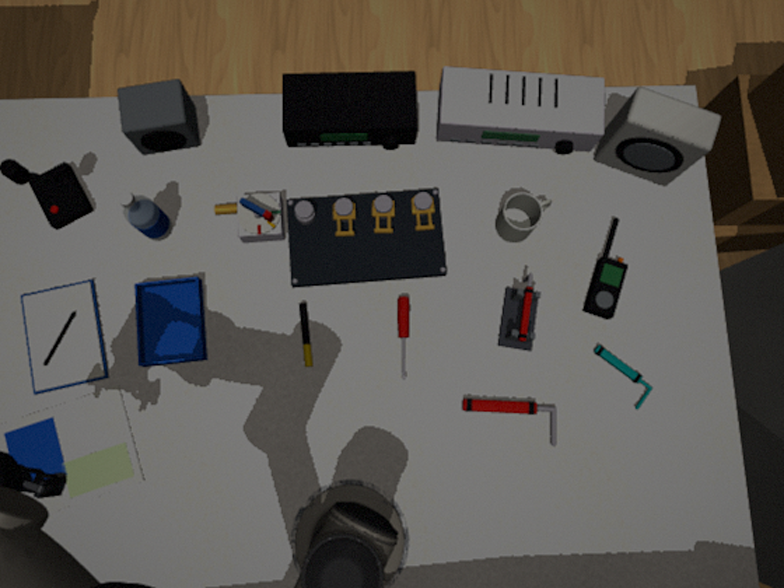

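View pics/scene0.png

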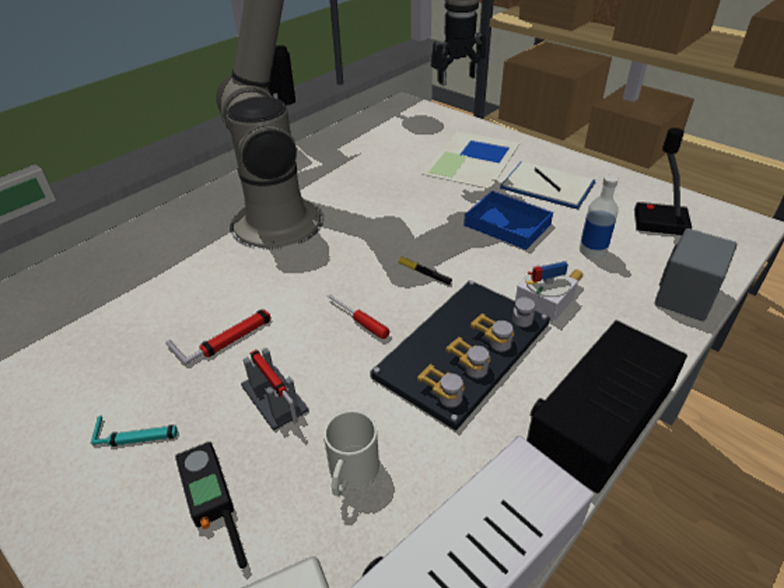

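The scene and top pictures agree. At pic scale, clips sit on the pins at (423,205), (383,204) and (344,207), and the pin at (305,210) is bare. The valve is at (255,212), the tray at (171,322) and the mug at (520,215).

Pick candidates are red in the cradle (525,310), a larger red one on the desk (500,405), and turquoise (620,365). I choose the smaller red one, in the cradle. Next come crops and measurements.

Run:
```python
from h import *
c=dict(np.load("/tmp/top.npz")); s=dict(np.load("/tmp/scene.npz"))
f=c["frame"]; g=s["frame"]
a=cv2.resize(f[125:185,145:225],(400,300),interpolation=cv2.INTER_CUBIC)
b=cv2.resize(f[180:260,340:400],(225,300),interpolation=cv2.INTER_CUBIC)
d=cv2.resize(g[180:230,360:425],(390,300),interpolation=cv2.INTER_CUBIC)
e=cv2.resize(g[240:310,160:225],(279,300),interpolation=cv2.INTER_CUBIC)
im=np.zeros((600,700,3),np.uint8);im[:300,:400]=a;im[:300,410:635]=b;im[300:,:390]=d;im[300:,400:679]=e
save(im,"crop1.png")
W=world(c);Ws=world(s)
hsv=cv2.cvtColor(f,cv2.COLOR_RGB2HSV)
def rep(n,m,lo,hi):
    P=W[m&(W[...,2]>lo)&(W[...,2]<hi)]
    if len(P)<5: print(n,len(P));return
    r=cv2.minAreaRect((P[:,:2]*1000).astype(np.float32)); print(n,len(P),np.median(P,0).round(3),[np.round(x,1) for x in r])
    return P
H,S,V=[hsv[...,i].astype(int) for i in range(3)]
box=lambda u0,u1,v0,v1:(lambda m:(m.__setitem__((slice(int(v0/1.4),int(v1/1.4)),slice(int(u0/1.4),int(u1/1.4))),True),m)[1])(np.zeros(H.shape,bool))
for i,u in enumerate((423,383,344,305)):
    rep("head%d"%(i+1),box(u-20,u+20,185,230),.055,.075)
    rep("clip%d"%(i+1),box(u-20,u+20,185,245)&(H>12)&(H<35)&(S>100),.035,.06)
red=((H<8)|(H>172))&(S>150)
rep("pickred",box(500,545,280,350)&red,.05,.11)
rep("bigred",box(450,545,380,420)&red,.005,.11)
rep("cradle",box(490,545,260,360),.02,.12)
rep("hook",box(505,540,262,290),.03,.12)
rep("plate",box(280,450,180,290),.012,.026)
rep("valveblue",box(230,290,185,245)&(H>95)&(H<130)&(S>100),.05,.13)
rep("valvered",box(230,290,185,245)&red,.05,.13)
rep("traywall",box(120,215,265,375)&(H>95)&(H<130),.026,.05)
rep("mug",box(480,560,180,250),.03,.13)
```

```text
head1 140 [ 0.674 -0.169  0.063] [array([ 656., -168.]), array([35.2, 75.4]), np.float64(85.8)]
clip1 165 [ 0.65  -0.171  0.05 ] [array([ 651.9, -170.4]), array([70.1, 46.7]), np.float64(2.0)]
head2 141 [ 0.67  -0.088  0.063] [array([667. , -92.3]), array([49.1, 37.2]), np.float64(44.0)]
clip2 157 [ 0.648 -0.087  0.051] [array([646.5, -86.4]), array([43.9, 69.3]), np.float64(88.5)]
head3 138 [ 0.665 -0.007  0.063] [array([655.9, -14.6]), array([63.2, 35.5]), np.float64(39.0)]
clip3 167 [ 0.643 -0.006  0.05 ] [array([646. ,  -5.3]), array([44. , 74.2]), np.float64(89.9)]
head4 136 [0.662 0.076 0.063] [array([662.2,  76.2]), array([35.1, 35.4]), np.float64(89.2)]
clip4 0
pickred 195 [ 0.43  -0.362  0.079] [array([ 430.6, -362.6]), array([ 14.8, 106. ]), np.float64(78.8)]
bigred 379 [ 0.252 -0.308  0.02 ] [array([ 252.3, -311.4]), array([148.4,  22.5]), np.float64(85.7)]
cradle 470 [ 0.442 -0.362  0.076] [array([ 445.7, -365.8]), array([ 46.8, 136.9]), np.float64(78.7)]
hook 59 [ 0.496 -0.375  0.074] [array([ 496.1, -365.7]), array([29.7, 35.2]), np.float64(84.9)]
plate 5642 [ 0.597 -0.045  0.02 ] [array([614.2, -40.9]), array([193.4, 345.1]), np.float64(2.9)]
valveblue 93 [0.66  0.177 0.094] [array([664. , 182.3]), array([67. , 11.2]), np.float64(59.2)]
valvered 46 [0.639 0.148 0.09 ] [array([631.9, 157.4]), array([15.7, 42.4]), np.float64(42.1)]
traywall 480 [0.444 0.355 0.034] [array([443.4, 354. ]), array([170.6, 133.1]), np.float64(5.4)]
mug 586 [ 0.643 -0.372  0.073] [array([ 644.3, -372.4]), array([ 79.2, 100.3]), np.float64(55.1)]
```

View pics/crop1.png

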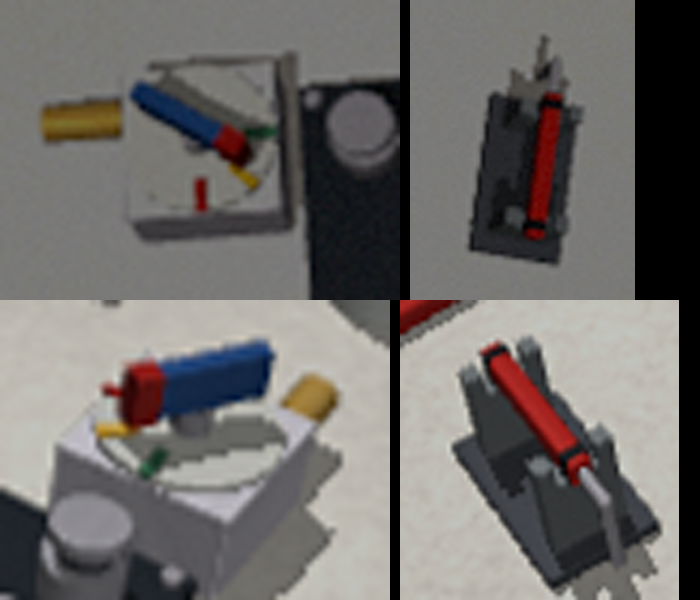

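The crops show the valve's red end about 56° from the red mark, just short of green. The chosen pick (smaller red) sits in the cradle with its hook away from the robot. Now I'll refine the valve and pins, then move.

```bash
cat >> h.py <<'E'
def Rt(psi): 
    s,c=np.sin(np.radians(psi)),np.cos(np.radians(psi)); return np.array([[-s,c,0],[c,s,0],[0,0,-1.]])
def yaw(): 
    r=R.from_quat(readout.sense()["eef_rot"]).as_matrix(); return np.degrees(np.arctan2(r[1,1],r[0,1]))
def to(*wps):
    """rows for waypoints (x,y,z,yaw deg of tool y), all relative to the present pose"""
    s=readout.sense(); p0=s["tool_pos"]; R0=R.from_quat(s["eef_rot"])
    print("t",round(s["time_s"],1),"tcp",p0.round(4),"yaw",yaw().round(1),"w",round(s["gripper_width"],4),"F",s["ft_force"].round(1),s["finger_force"])
    for x,y,z,ps in wps:
        d=R0.inv().apply(np.array([x,y,z])-p0); w=(R0.inv()*R.from_matrix(Rt(ps))).as_rotvec()
        n=max(np.linalg.norm(d)/.0417,np.degrees(np.linalg.norm(w))/7.16)
        print((x,y,z,ps),"slide",(d/.75).round(4).tolist(),"ang",(w/(np.pi/4)).round(3).tolist(),"rows>=",round(n,1))
E
python3 - <<'E'
from h import *
for n in("top","scene"):
    c=dict(np.load("/tmp/%s.npz"%n)); W=world(c); x,y,z=W[...,0],W[...,1],W[...,2]
    P=[]
    for cx,cy in((.674,-.169),(.67,-.088),(.665,-.007),(.662,.076)):
        m=(np.hypot(x-cx,y-cy)<.03)&(abs(z-.063)<.004); q=W[m]; P.append((cv2.minEnclosingCircle((q[:,:2]*1000).astype(np.float32)),q.mean(0).round(4)))
    print(n,P)
    m=(np.hypot(x-.657,y-.170)<.05)&(z>.09)&(z<.1); q=W[m][:,:2]*1000
    print(len(q),q.mean(0),cv2.minAreaRect(q.astype(np.float32)))
    r=(c["frame"][...,0]>c["frame"][...,2].astype(int)+40)&m; print("red",W[r].mean(0))
to((.657,.17,.17,110),(.657,.17,.17,149))
E
```

```text
top [(((675.7151489257812, -169.5274200439453), 18.613828659057617), array([ 0.6755, -0.1694,  0.0636])), (((671.2381591796875, -88.01334381103516), 19.04581069946289), array([ 0.6715, -0.0881,  0.0632])), (((666.3831176757812, -6.351138591766357), 19.041229248046875), array([ 0.667 , -0.0055,  0.0634])), (((662.1714477539062, 76.02777099609375), 19.07673454284668), array([0.6618, 0.0755, 0.0633]))]
113 [655.63883293 166.74914438] ((657.5667724609375, 168.94552612304688), (72.09640502929688, 13.745718955993652), 59.15230941772461)
red [0.64262398 0.14549666 0.09567908]
scene [(((675.3637084960938, -166.67581176757812), 19.363483428955078), array([ 0.6763, -0.1683,  0.0622])), (((670.67578125, -84.57249450683594), 19.41008758544922), array([ 0.6713, -0.0862,  0.0621])), (((666.8412475585938, -3.7684457302093506), 19.233226776123047), array([ 0.6675, -0.0048,  0.062 ])), (((661.590576171875, 76.84980773925781), 19.637996673583984), array([0.6636, 0.0771, 0.0619]))]
102 [656.91558011 168.71077793] ((656.6397094726562, 170.59616088867188), (71.34359741210938, 16.11388397216797), 60.32351303100586)
red [0.64295394 0.14588144 0.09463373]
t 0.1 tcp [0.1673 0.4972 0.1989] yaw 71.4 w 0.0852 F [ 0.6  0.6 -0.4] 0.0
(0.657, 0.17, 0.17, 110) slide [-0.758, -0.2051, 0.0387] ang [-0.002, -0.001, -0.858] rows>= 14.1
(0.657, 0.17, 0.17, 149) slide [-0.758, -0.2051, 0.0387] ang [-0.001, -0.001, -1.725] rows>= 14.1
```

>>> move_arm:
  plan:
    - {"slide": [-0.758, -0.205, 0.0387], "angular": [0, 0, -0.86], "hand": 1}
    - {"slide": [-0.758, -0.205, 0.0387], "angular": [0, 0, -0.86], "hand": 1}
    - {"slide": [-0.758, -0.205, 0.0387], "angular": [0, 0, -0.86], "hand": 1}
    - {"slide": [-0.758, -0.205, 0.0387], "angular": [0, 0, -0.86], "hand": 1}
    - {"slide": [-0.758, -0.205, 0.0387], "angular": [0, 0, -0.86], "hand": 1}
    - {"slide": [-0.758, -0.205, 0.0387], "angular": [0, 0, -0.86], "hand": 1}
    - {"slide": [-0.758, -0.205, 0.0387], "angular": [0, 0, -0.86], "hand": 1}
    - {"slide": [-0.758, -0.205, 0.0387], "angular": [0, 0, -0.86], "hand": 1}
    - {"slide": [-0.758, -0.205, 0.0387], "angular": [0, 0, -0.86], "hand": 1}
    - {"slide": [-0.758, -0.205, 0.0387], "angular": [0, 0, -0.86], "hand": 1}
    - {"slide": [-0.758, -0.205, 0.0387], "angular": [0, 0, -0.86], "hand": 1}
    - {"slide": [-0.758, -0.205, 0.0387], "angular": [0, 0, -0.86], "hand": 1}
    - {"slide": [-0.758, -0.205, 0.0387], "angular": [0, 0, -0.86], "hand": 1}
    - {"slide": [-0.758, -0.205, 0.0387], "angular": [0, 0, -0.86], "hand": 1}
    - {"slide": [-0.758, -0.205, 0.0387], "angular": [0, 0, -0.86], "hand": 1}
    - {"slide": [-0.758, -0.205, 0.0387], "angular": [0, 0, -0.86], "hand": 1}
    - {"slide": [-0.758, -0.205, 0.0387], "angular": [0, 0, -0.86], "hand": 1}

```text
time_s: 1.52
tool_pos: [0.6578, 0.1687, 0.1686]
eef_rot: [-0.173, 0.985, 0.0, -0.001]
ft_force: [-0.4, -0.1, 0.1]
gripper_width: 0.0851
finger_force: 0.0
```

```bash
python3 -c "
from h import *
to((.657,.17,.17,149.5),(.657,.17,.068,149.5))"
```

```text
t 1.5 tcp [0.6578 0.1687 0.1686] yaw 109.9 w 0.0851 F [-0.4 -0.1  0.1] 0.0
(0.657, 0.17, 0.17, 149.5) slide [0.0005, 0.0021, -0.0018] ang [0.002, -0.003, -0.879] rows>= 5.5
(0.657, 0.17, 0.068, 149.5) slide [0.0001, 0.002, 0.1342] ang [0.002, -0.003, -0.879] rows>= 5.5
```

>>> move_arm:
  plan:
    - {"slide": [0, 0.002, 0], "angular": [0, 0, -0.88], "hand": 1}
    - {"slide": [0, 0.002, 0], "angular": [0, 0, -0.88], "hand": 1}
    - {"slide": [0, 0.002, 0], "angular": [0, 0, -0.88], "hand": 1}
    - {"slide": [0, 0.002, 0], "angular": [0, 0, -0.88], "hand": 1}
    - {"slide": [0, 0.002, 0], "angular": [0, 0, -0.88], "hand": 1}
    - {"slide": [0, 0.002, 0], "angular": [0, 0, -0.88], "hand": 1}
    - {"slide": [0, 0.002, 0.134], "angular": [0, 0, -0.88], "hand": 1}
    - {"slide": [0, 0.002, 0.134], "angular": [0, 0, -0.88], "hand": 1}
    - {"slide": [0, 0.002, 0.134], "angular": [0, 0, -0.88], "hand": 1}
    - {"slide": [0, 0.002, 0.134], "angular": [0, 0, -0.88], "hand": 1}
    - {"slide": [0, 0.002, 0.134], "angular": [0, 0, -0.88], "hand": 0}
    - {"slide": [0, 0.002, 0.134], "angular": [0, 0, -0.88], "hand": 0}
    - {"slide": [0, 0.002, 0.134], "angular": [0, 0, -0.88], "hand": 0}
    - {"slide": [0, 0.002, 0.134], "angular": [0, 0, -0.88], "hand": 0}
    - {"slide": [0, 0.002, 0.134], "angular": [0, 0, -0.88], "hand": 0}
    - {"slide": [0, 0.002, 0.134], "angular": [0, 0, -0.88], "hand": 0}
    - {"slide": [0, 0.002, 0.134], "angular": [0, 0, -0.88], "hand": 0}
    - {"slide": [0, 0.002, 0.134], "angular": [0, 0, -0.88], "hand": 0}

```text
time_s: 3.02
tool_pos: [0.6568, 0.1718, 0.0702]
eef_rot: [-0.498, 0.867, -0.0, 0.0]
ft_force: [0.1, -0.5, 0.0]
gripper_width: -0.0
finger_force: 0.0
```

```bash
python3 -c "
from h import *
to((.657,.17,.068,118),(.657,.17,.068,90))"
```

```text
t 3.0 tcp [0.6568 0.1718 0.0702] yaw 149.7 w -0.0 F [ 0.1 -0.5  0. ] 0.0
(0.657, 0.17, 0.068, 118) slide [0.0019, -0.0014, 0.0029] ang [-0.0, 0.0, 0.704] rows>= 4.4
(0.657, 0.17, 0.068, 90) slide [0.0019, -0.0014, 0.0029] ang [-0.0, 0.0, 1.326] rows>= 8.3
```

```bash
python3 -c "
from h import *
c=cam('scene');d=cam('top')
a=cv2.resize(c['frame'][120:240,330:450],(500,500));b=cv2.resize(d['frame'][100:200,130:230],(300,300))
im=np.zeros((500,800,3),np.uint8);im[:,:500]=a;im[:300,500:]=b;save(im,'v1.png')
print(readout.sense())"
```

```text
{'time_s': 3.1167, 'qpos': array([ 1.43054545e-01,  7.33806941e-01,  1.21569417e+00,  1.12043844e-04,
        1.19211848e+00, -2.46948869e+00]), 'qd': array([ 0.00058546,  0.00114239,  0.00124041,  0.00090508, -0.00010563,
        0.00051523]), 'effort': array([ 7.99481990e-03, -6.11388731e+01, -2.36677551e+01,  5.35495565e-04,
        1.17632393e-03,  7.24179927e-05]), 'tool_pos': array([0.65671775, 0.1718174 , 0.06996954]), 'eef_rot': array([-4.97619985e-01,  8.67395151e-01,  5.33507332e-05,  6.68144289e-06]), 'ft_force': array([-0.28820843, -0.59625181,  0.50190972]), 'torque': array([-0.04580182, -0.00685668,  0.03024058]), 'finger_force': 0.0, 'gripper_width': -0.0003571842658980883}
```

View pics/v1.png

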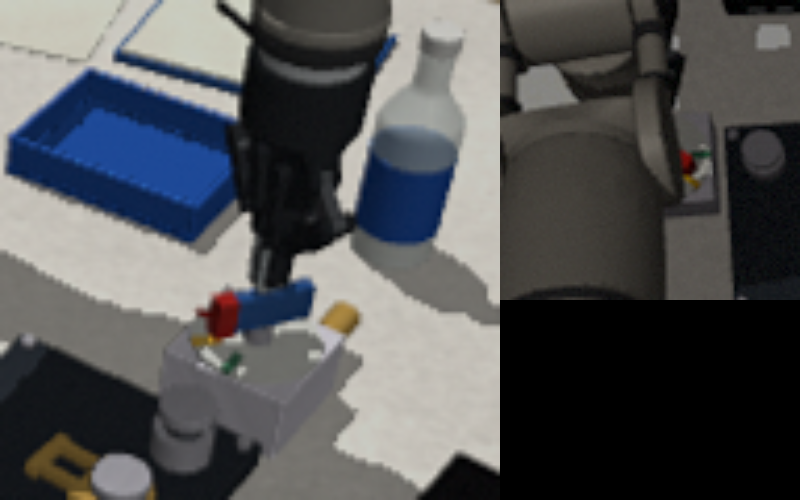

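```bash
python3 -c "
from h import *
c=cam('scene');W=world(c);f=c['frame'].astype(int)
x,y,z=W[...,0],W[...,1],W[...,2]
m=(abs(x-.657)<.09)&(abs(y-.17)<.09)&(f.max(-1)<70)&(z>.06)
for a in np.arange(.06,.16,.01):
    q=W[m&(z>=a)&(z<a+.01)]
    if len(q): print(round(a,2),len(q),q.mean(0).round(3),q.min(0).round(3),q.max(0).round(3))
m=(np.hypot(x-.657,y-.170)<.05)&(z>.09)&(z<.1)&(f.max(-1)>90); q=W[m][:,:2]*1000
print(len(q),q.mean(0),cv2.minAreaRect(q.astype(np.float32)))
m=(np.hypot(x-.657,y-.170)<.05)&(z>.07)&(z<.1)&(f[...,2]>f[...,0]+50); q=W[m]
print('blue',len(q),q.mean(0).round(3),q.min(0).round(3),q.max(0).round(3))
"
```

```text
0.06 6 [0.654 0.163 0.068] [0.636 0.143 0.063] [0.678 0.198 0.07 ]
0.07 18 [0.659 0.17  0.073] [0.635 0.139 0.07 ] [0.677 0.199 0.079]
0.08 13 [0.653 0.159 0.085] [0.634 0.135 0.081] [0.679 0.199 0.09 ]
0.09 7 [0.655 0.163 0.094] [0.642 0.138 0.09 ] [0.668 0.187 0.097]
0.1 8 [0.66  0.164 0.107] [0.651 0.161 0.103] [0.668 0.171 0.11 ]
0.11 23 [0.663 0.163 0.116] [0.651 0.157 0.11 ] [0.673 0.171 0.12 ]
0.12 22 [0.664 0.164 0.125] [0.651 0.157 0.12 ] [0.672 0.171 0.13 ]
0.13 18 [0.659 0.163 0.134] [0.648 0.159 0.13 ] [0.673 0.17  0.139]
0.14 26 [0.655 0.162 0.146] [0.633 0.145 0.14 ] [0.683 0.182 0.15 ]
0.15 62 [0.658 0.162 0.155] [0.618 0.142 0.15 ] [0.691 0.183 0.16 ]
49 [653.65572272 165.45550504] ((656.8128662109375, 172.3457794189453), (70.75262451171875, 15.228758811950684), 59.28903579711914)
blue 119 [0.665 0.176 0.085] [0.645 0.152 0.07 ] [0.679 0.2   0.096]
```

```bash
python3 -c "
from h import *
c=cam('scene');W=world(c);f=c['frame'].astype(int)
b=np.radians(59.3);u=np.array([np.cos(b),np.sin(b)]);n=np.array([np.sin(b),-np.cos(b)])
P=W[...,:2]-[.657,.1705];S=P@u;N=P@n;z=W[...,2]
K=c['mtx'];Ti=np.linalg.inv(c['T']);p=Ti@[.657,.1705,.07,1];print('tcp px',K@p[:3]/p[2])
for v in range(168,204,3):
  print(v,[(uu,(S[v,uu]*1e3).round(),(N[v,uu]*1e3).round(),(z[v,uu]*1e3).round(),tuple(f[v,uu]//10)) for uu in range(390,402,4)])
"
```

```text
tcp px [391.30470425 196.57091962   1.        ]
168 [(390, np.float64(-14.0), np.float64(-10.0), np.float64(164.0), (np.int64(1), np.int64(1), np.int64(2))), (394, np.float64(-18.0), np.float64(13.0), np.float64(181.0), (np.int64(1), np.int64(1), np.int64(1))), (398, np.float64(-9.0), np.float64(17.0), np.float64(182.0), (np.int64(1), np.int64(1), np.int64(1)))]
171 [(390, np.float64(-9.0), np.float64(-15.0), np.float64(150.0), (np.int64(7), np.int64(6), np.int64(6))), (394, np.float64(-15.0), np.float64(11.0), np.float64(170.0), (np.int64(1), np.int64(1), np.int64(1))), (398, np.float64(-6.0), np.float64(15.0), np.float64(170.0), (np.int64(1), np.int64(1), np.int64(2)))]
174 [(390, np.float64(-11.0), np.float64(-10.0), np.float64(144.0), (np.int64(6), np.int64(6), np.int64(6))), (394, np.float64(-9.0), np.float64(4.0), np.float64(154.0), (np.int64(0), np.int64(1), np.int64(1))), (398, np.float64(4.0), np.float64(4.0), np.float64(150.0), (np.int64(1), np.int64(1), np.int64(2)))]
177 [(390, np.float64(97.0), np.float64(-165.0), np.float64(-3.0), (np.int64(17), np.int64(17), np.int64(1
[... 2001 characters left out ...]
), np.float64(5.0), np.float64(75.0), (np.int64(1), np.int64(3), np.int64(7)))]
198 [(390, np.float64(-6.0), np.float64(5.0), np.float64(70.0), (np.int64(2), np.int64(4), np.int64(8))), (394, np.float64(6.0), np.float64(5.0), np.float64(68.0), (np.int64(6), np.int64(7), np.int64(7))), (398, np.float64(26.0), np.float64(-4.0), np.float64(55.0), (np.int64(18), np.int64(18), np.int64(18)))]
201 [(390, np.float64(-4.0), np.float64(4.0), np.float64(59.0), (np.int64(7), np.int64(7), np.int64(7))), (394, np.float64(7.0), np.float64(7.0), np.float64(58.0), (np.int64(8), np.int64(7), np.int64(8))), (398, np.float64(19.0), np.float64(8.0), np.float64(55.0), (np.int64(10), np.int64(10), np.int64(10)))]
```

```bash
python3 -c "
from h import *
c=dict(np.load('/tmp/scene.npz'));W=world(c);f=c['frame'].astype(int)
x,y,z=W[...,0],W[...,1],W[...,2]
m=(abs(x-.167)<.09)&(abs(y-.497)<.09)&(z>.1)
for a in np.arange(.16,.34,.01):
    q=W[m&(z>=a)&(z<a+.01)]
    if len(q): print(round(a,2),len(q),q.min(0).round(3),q.max(0).round(3))
s=cam('scene');W=world(s);x,y,z=W[...,0],W[...,1],W[...,2]
m=(abs(x-.657)<.09)&(abs(y-.17)<.09)&(z>.1)
print('now')
for a in np.arange(.1,.24,.01):
    q=W[m&(z>=a)&(z<a+.01)]
    if len(q): print(round(a,2),len(q),q.min(0).round(3),q.max(0).round(3))
"
```

```text
0.24 13 [0.149 0.451 0.242] [0.192 0.543 0.249]
0.25 32 [0.145 0.443 0.25 ] [0.194 0.546 0.26 ]
0.26 42 [0.144 0.44  0.26 ] [0.195 0.548 0.27 ]
0.27 34 [0.146 0.439 0.27 ] [0.193 0.55  0.28 ]
0.28 32 [0.153 0.43  0.28 ] [0.199 0.561 0.29 ]
0.29 73 [0.139 0.423 0.29 ] [0.205 0.563 0.3  ]
0.3 109 [0.134 0.425 0.3  ] [0.203 0.566 0.31 ]
0.31 101 [0.131 0.425 0.31 ] [0.203 0.56  0.32 ]
0.32 98 [0.138 0.424 0.32 ] [0.204 0.561 0.33 ]
0.33 115 [0.135 0.428 0.33 ] [0.202 0.562 0.34 ]
now
0.1 14 [0.646 0.159 0.101] [0.668 0.17  0.11 ]
0.11 27 [0.647 0.159 0.111] [0.672 0.172 0.12 ]
0.12 30 [0.642 0.157 0.12 ] [0.672 0.175 0.13 ]
0.13 24 [0.647 0.158 0.13 ] [0.672 0.173 0.14 ]
0.14 28 [0.633 0.147 0.141] [0.686 0.182 0.15 ]
0.15 64 [0.619 0.14  0.15 ] [0.693 0.183 0.16 ]
0.16 65 [0.612 0.136 0.16 ] [0.703 0.184 0.17 ]
0.17 85 [0.603 0.135 0.17 ] [0.708 0.192 0.18 ]
0.18 94 [0.603 0.129 0.18 ] [0.716 0.194 0.19 ]
0.19 113 [0.6   0.128 0.19 ] [0.717 0.195 0.2  ]
0.2 97 [0.631 0.142 0.2  ] [0.703 0.173 0.21 ]
0.21 52 [0.655 0.143 0.21 ] [0.697 0.164 0.22 ]
0.22 34 [0.645 0.137 0.22 ] [0.693 0.163 0.23 ]
0.23 98 [0.629 0.131 0.23 ] [0.697 0.18  0.24 ]
```

The fingertips are measured about 30 mm higher than `tool_pos` says, both at the start and now. The fingers closed just above the bar and touched nothing, so from here I use reported z = real z − 0.030. I'll open, descend 31 mm and close again.

>>> move_arm:
  plan:
    - {"slide": [0, 0, 0], "angular": [0, 0, 0], "hand": 1}
    - {"slide": [0, 0, 0], "angular": [0, 0, 0], "hand": 1}
    - {"slide": [0, 0, 0], "angular": [0, 0, 0], "hand": 1}
    - {"slide": [0, 0, 0], "angular": [0, 0, 0], "hand": 1}
    - {"slide": [0, 0, 0], "angular": [0, 0, 0], "hand": 1}
    - {"slide": [0, 0, 0], "angular": [0, 0, 0], "hand": 1}
    - {"slide": [0.002, -0.001, 0.02], "angular": [0, 0, 0], "hand": 1}
    - {"slide": [0.002, -0.001, 0.041], "angular": [0, 0, 0], "hand": 1}
    - {"slide": [0.002, -0.001, 0.041], "angular": [0, 0, 0], "hand": 1}
    - {"slide": [0.002, -0.001, 0.041], "angular": [0, 0, 0], "hand": 0}
    - {"slide": [0.002, -0.001, 0.041], "angular": [0, 0, 0], "hand": 0}
    - {"slide": [0.002, -0.001, 0.041], "angular": [0, 0, 0], "hand": 0}
    - {"slide": [0.002, -0.001, 0.041], "angular": [0, 0, 0], "hand": 0}
    - {"slide": [0.002, -0.001, 0.041], "angular": [0, 0, 0], "hand": 0}
    - {"slide": [0.002, -0.001, 0.041], "angular": [0, 0, 0], "hand": 0}
    - {"slide": [0.002, -0.001, 0.041], "angular": [0, 0, 0], "hand": 0}
    - {"slide": [0.002, -0.001, 0.041], "angular": [0, 0, 0], "hand": 0}

```text
time_s: 4.68
tool_pos: [0.6555, 0.1709, 0.04]
eef_rot: [-0.498, 0.867, 0.001, -0.001]
ft_force: [-5.5, 2.3, 5.9]
gripper_width: 0.0108
finger_force: 59.8
```

```bash
python3 -c "
from h import *
to((.657,.17,.039,118),(.657,.17,.039,90))"
```

```text
t 4.7 tcp [0.6555 0.1709 0.04  ] yaw 149.7 w 0.0108 F [-5.5  2.3  5.9] 59.831809401512146
(0.657, 0.17, 0.039, 118) slide [0.0001, -0.0024, 0.0014] ang [0.002, -0.001, 0.705] rows>= 4.4
(0.657, 0.17, 0.039, 90) slide [0.0001, -0.0024, 0.0014] ang [0.002, -0.002, 1.327] rows>= 8.3
```

>>> move_arm:
  plan:
    - {"slide": [0, 0.002, 0], "angular": [0, 0, 0.15], "hand": 0}
    - {"slide": [0, 0.002, 0], "angular": [0, 0, 0.3], "hand": 0}
    - {"slide": [0, 0.002, 0], "angular": [0, 0, 0.45], "hand": 0}
    - {"slide": [0, 0.002, 0], "angular": [0, 0, 0.6], "hand": 0}
    - {"slide": [0, 0.002, 0], "angular": [0, 0, 0.75], "hand": 0}
    - {"slide": [0, 0.002, 0], "angular": [0, 0, 0.9], "hand": 0}
    - {"slide": [0, 0.002, 0], "angular": [0, 0, 0.9], "hand": 0}

```text
time_s: 5.27
tool_pos: [0.6545, 0.1722, 0.04]
eef_rot: [-0.164, 0.986, 0.001, -0.0]
ft_force: [-5.0, 3.4, 5.0]
gripper_width: 0.0109
finger_force: 59.7
```

```bash
python3 -c "
from h import *
to((.657,.17,.039,90));print(readout.sense()['torque'])"
```

```text
t 5.3 tcp [0.6545 0.1722 0.04  ] yaw 108.9 w 0.0109 F [-5.   3.4  5. ] 59.715794920921326
(0.657, 0.17, 0.039, 90) slide [-0.0023, -0.0038, 0.0014] ang [0.002, -0.001, 0.419] rows>= 2.6
[ 0.45872468  0.6837308  -0.05754361]
```

>>> move_arm:
  plan:
    - {"slide": [-0.002, -0.003, 0], "angular": [0, 0, 0.12], "hand": 0}
    - {"slide": [-0.002, -0.003, 0], "angular": [0, 0, 0.24], "hand": 0}
    - {"slide": [-0.002, -0.003, 0], "angular": [0, 0, 0.34], "hand": 0}
    - {"slide": [-0.002, -0.003, 0], "angular": [0, 0, 0.42], "hand": 0}
    - {"slide": [-0.002, -0.003, 0], "angular": [0, 0, 0.42], "hand": 0}
    - {"slide": [-0.002, -0.003, 0], "angular": [0, 0, 0.42], "hand": 0}

```text
time_s: 5.77
tool_pos: [0.6543, 0.1728, 0.0401]
eef_rot: [-0.005, 1.0, 0.002, -0.003]
ft_force: [-12.1, 9.5, 9.2]
gripper_width: 0.0106
finger_force: 67.3
```

```bash
python3 -c "
from h import *
to((.657,.17,.039,90));print(readout.sense()['torque'])"
```

```text
t 5.8 tcp [0.6543 0.1728 0.0401] yaw 90.5 w 0.0106 F [-12.1   9.5   9.2] 67.2766363620758
(0.657, 0.17, 0.039, 90) slide [-0.0036, -0.0037, 0.0014] ang [0.004, -0.007, 0.012] rows>= 0.1
[1.47815631 1.8779348  1.24217979]
```

>>> move_arm:
  plan:
    - {"slide": [0, 0, 0], "angular": [0, 0, -0.04], "hand": 1}
    - {"slide": [0, 0, 0], "angular": [0, 0, -0.04], "hand": 1}
    - {"slide": [0, 0, 0], "angular": [0, 0, -0.04], "hand": 1}
    - {"slide": [0, 0, 0], "angular": [0, 0, -0.04], "hand": 1}
    - {"slide": [0, 0, 0], "angular": [0, 0, -0.04], "hand": 1}
    - {"slide": [0, 0, 0], "angular": [0, 0, -0.04], "hand": 1}
    - {"slide": [0, 0, -0.08], "angular": [0, 0, 0], "hand": 1}
    - {"slide": [0, 0, -0.17], "angular": [0, 0, 0], "hand": 1}
    - {"slide": [0, 0, -0.17], "angular": [0, 0, 0], "hand": 1}
    - {"slide": [0, 0, -0.17], "angular": [0, 0, 0], "hand": 1}

```text
time_s: 6.6
tool_pos: [0.6616, 0.1697, 0.1767]
eef_rot: [-0.002, 1.0, 0.001, 0.008]
ft_force: [0.8, 0.6, 1.7]
gripper_width: 0.0853
finger_force: 0.0
```

```bash
python3 -c "
from h import *
to((.4306,-.3626,.11,78.8))"
```

```text
t 6.6 tcp [0.6616 0.1697 0.1767] yaw 90.3 w 0.0853 F [0.8 0.6 1.7] 0.0
(0.4306, -0.3626, 0.11, 78.8) slide [0.3126, -0.7085, 0.0826] ang [0.005, 0.019, 0.255] rows>= 14.0
```

>>> move_arm:
  plan:
    - {"slide": [0.313, -0.709, 0.06], "angular": [0, 0.01, 0.255], "hand": 1}
    - {"slide": [0.313, -0.709, 0.06], "angular": [0, 0.01, 0.255], "hand": 1}
    - {"slide": [0.313, -0.709, 0.06], "angular": [0, 0.01, 0.255], "hand": 1}
    - {"slide": [0.313, -0.709, 0.06], "angular": [0, 0.01, 0.255], "hand": 1}
    - {"slide": [0.313, -0.709, 0.06], "angular": [0, 0.01, 0.255], "hand": 1}
    - {"slide": [0.313, -0.709, 0.06], "angular": [0, 0.01, 0.255], "hand": 1}
    - {"slide": [0.313, -0.709, 0.06], "angular": [0, 0.01, 0.255], "hand": 1}
    - {"slide": [0.313, -0.709, 0.06], "angular": [0, 0.01, 0.255], "hand": 1}
    - {"slide": [0.313, -0.709, 0.06], "angular": [0, 0.01, 0.255], "hand": 1}
    - {"slide": [0.313, -0.709, 0.06], "angular": [0, 0.01, 0.255], "hand": 1}
    - {"slide": [0.313, -0.709, 0.06], "angular": [0, 0.01, 0.255], "hand": 1}
    - {"slide": [0.313, -0.709, 0.06], "angular": [0, 0.01, 0.255], "hand": 1}
    - {"slide": [0.313, -0.709, 0.06], "angular": [0, 0.01, 0.255], "hand": 1}
    - {"slide": [0.313, -0.709, 0.06], "angular": [0, 0.01, 0.255], "hand": 1}
    - {"slide": [0.313, -0.709, 0.06], "angular": [0, 0.01, 0.255], "hand": 1}
    - {"slide": [0.313, -0.709, 0.06], "angular": [0, 0.01, 0.255], "hand": 1}
    - {"slide": [0.313, -0.709, 0.06], "angular": [0, 0.01, 0.255], "hand": 1}
    - {"slide": [0.313, -0.709, 0.06], "angular": [0, 0.01, 0.255], "hand": 1}

```text
time_s: 8.1
tool_pos: [0.4259, -0.3626, 0.1217]
eef_rot: [0.097, 0.995, 0.0, -0.004]
ft_force: [0.7, 0.7, -0.6]
gripper_width: 0.0855
finger_force: 0.0
```

Run:
```python
from h import *
to((.4306,-.3626,.022,78.8))
c=cam("top"); f=c["frame"];W=world(c);x,y,z=W[...,0],W[...,1],W[...,2]
m=(np.hypot(x-.657,y-.170)<.05)&(z>.09)&(z<.1); q=W[m][:,:2]*1000
print('valve',q.mean(0),cv2.minAreaRect(q.astype(np.float32)))
s=cam("scene");W=world(s);g=s["frame"].astype(int);x,y,z=W[...,0],W[...,1],W[...,2]
m=(np.hypot(x-.657,y-.170)<.05)&(z>.09)&(z<.1); q=W[m][:,:2]*1000
print('valve',q.mean(0),cv2.minAreaRect(q.astype(np.float32)))
m=(np.hypot(x-.43,y+.362)<.1)&(z>.06)&(z<.1)&(g[...,0]>2*g[...,1]+30); q=W[m]
print('pick',q.mean(0),cv2.minAreaRect((q[:,:2]*1000).astype(np.float32)))
im=np.zeros((500,800,3),np.uint8);im[:,:500]=cv2.resize(s['frame'][200:320,140:260],(500,500));im[:300,500:]=cv2.resize(f[110:210,140:240],(300,300));save(im,'v2.png')
```

```text
t 8.1 tcp [ 0.4259 -0.3626  0.1217] yaw 78.9 w 0.0855 F [ 0.7  0.7 -0.6] 0.0
(0.4306, -0.3626, 0.022, 78.8) slide [-0.0072, 0.0012, 0.1329] ang [-0.0, -0.01, 0.002] rows>= 2.4
valve [655.35830882 169.13054343] ((657.3326416015625, 170.03089904785156), (71.43510437011719, 13.26999282836914), 3.83670973777771)
valve [655.89486015 170.36571385] ((657.0403442382812, 171.20925903320312), (70.6982650756836, 16.23915672302246), 0.7765412330627441)
pick [ 0.43824499 -0.36373622  0.07674615] ((435.27978515625, -362.41357421875), (13.145709991455078, 103.69709014892578), 78.24278259277344)
```

View pics/v2.png

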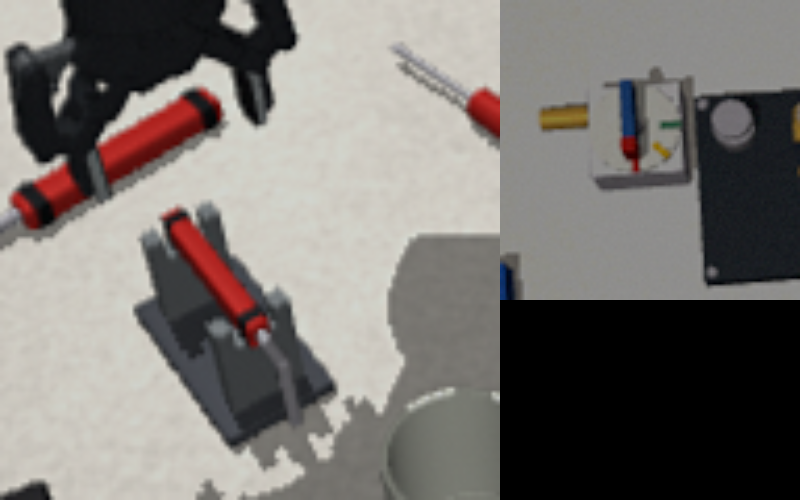

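The valve handle's red end is on the red mark, at 3° against the manifold's 3°. The pick sits undisturbed in the cradle, so I grasp it.

>>> move_arm:
  plan:
    - {"slide": [-0.0085, 0.002, 0.05], "angular": [0, -0.01, 0], "hand": 1}
    - {"slide": [-0.0085, 0.002, 0.1], "angular": [0, -0.01, 0], "hand": 1}
    - {"slide": [-0.0085, 0.002, 0.132], "angular": [0, -0.01, 0], "hand": 1}
    - {"slide": [-0.0085, 0.002, 0.132], "angular": [0, -0.01, 0], "hand": 1}
    - {"slide": [-0.0085, 0.002, 0.132], "angular": [0, -0.01, 0], "hand": 0}
    - {"slide": [-0.0085, 0.002, 0.132], "angular": [0, -0.01, 0], "hand": 0}
    - {"slide": [-0.0085, 0.002, 0.132], "angular": [0, -0.01, 0], "hand": 0}
    - {"slide": [-0.0085, 0.002, 0.132], "angular": [0, -0.01, 0], "hand": 0}
    - {"slide": [-0.0085, 0.002, 0.132], "angular": [0, -0.01, 0], "hand": 0}
    - {"slide": [-0.0085, 0.002, 0.132], "angular": [0, -0.01, 0], "hand": 0}
    - {"slide": [-0.0085, 0.002, 0.132], "angular": [0, -0.01, 0], "hand": 0}
    - {"slide": [-0.0085, 0.002, 0.132], "angular": [0, -0.01, 0], "hand": 0}

```text
time_s: 9.2
tool_pos: [0.4316, -0.3637, 0.0238]
eef_rot: [0.098, 0.995, -0.001, 0.001]
ft_force: [-0.9, 1.2, 6.3]
gripper_width: 0.0129
finger_force: 59.1
```

```bash
python3 -c "
from h import *
to((.432,-.3626,.12,78.8),(.5,-.20,.12,93))"
```

```text
t 9.2 tcp [ 0.4316 -0.3637  0.0238] yaw 78.8 w 0.0129 F [-0.9  1.2  6.3] 59.11248207092285
(0.432, -0.3626, 0.12, 78.8) slide [-0.0004, 0.0013, -0.1282] ang [-0.002, 0.002, 0.0] rows>= 2.3
(0.5, -0.2, 0.12, 93) slide [-0.0472, 0.2316, -0.1285] ang [-0.002, 0.002, -0.315] rows>= 4.8
```

>>> move_arm:
  plan:
    - {"slide": [0, 0.001, -0.05], "angular": [0, 0, 0], "hand": 0}
    - {"slide": [0, 0.001, -0.1], "angular": [0, 0, 0], "hand": 0}
    - {"slide": [0, 0.001, -0.128], "angular": [0, 0, 0], "hand": 0}
    - {"slide": [0, 0.001, -0.128], "angular": [0, 0, 0], "hand": 0}
    - {"slide": [-0.047, 0.23, -0.128], "angular": [0, 0, -0.32], "hand": 0}
    - {"slide": [-0.047, 0.23, -0.128], "angular": [0, 0, -0.32], "hand": 0}
    - {"slide": [-0.047, 0.23, -0.128], "angular": [0, 0, -0.32], "hand": 0}
    - {"slide": [-0.047, 0.23, -0.128], "angular": [0, 0, -0.32], "hand": 0}
    - {"slide": [-0.047, 0.23, -0.128], "angular": [0, 0, -0.32], "hand": 0}
    - {"slide": [-0.047, 0.23, -0.128], "angular": [0, 0, -0.32], "hand": 0}

```text
time_s: 10.03
tool_pos: [0.4995, -0.1978, 0.1177]
eef_rot: [-0.03, 1.0, 0.0, -0.001]
ft_force: [0.1, -1.0, -1.5]
gripper_width: 0.013
finger_force: 59.1
```

```bash
cat >> h.py <<'E'
PIN={1:(.6755,-.1685),2:(.671,-.087),3:(.667,-.0055)}
A=np.radians(3.2); MX=np.array([np.cos(A),np.sin(A)])
def eye(i): return np.array(PIN[i])-.036*MX
E
python3 - <<'E'
from h import *
e=eye(1)-.08*MX; print(e)
to((*e,.12,93.2),(*e,.09,93.2))
s=cam("scene");c=cam("top");t=readout.sense()["tool_pos"]
for n,q in(("s",s),("t",c)):
    W=world(q);d=W-t; al=d[...,:2]@MX; la=d[...,:2]@np.array([-MX[1],MX[0]]);z=d[...,2]
    m=(al>.056)&(al<.11)&(abs(la)<.04)&(z>-.03)&(z<.08)
    P=np.stack([al[m],la[m],z[m]],1)
    if len(P): print(n,len(P),P.min(0).round(3),P.max(0).round(3)); print(P[np.argsort(P[:,2])][:12].round(3).tolist())
    K=q['mtx'];Ti=np.linalg.inv(q['T'])
    tip=t+np.array([*(.08*MX),-.008]);p=Ti@[*tip,1];p=K@p[:3]/p[2];print('pred tip px',p)
    if n=="s": 
        u,v=p[:2].astype(int);save(q['frame'][v-60:v+30,u-60:u+60],'tip.png',5)
E
```

```text
[ 0.55968087 -0.17497529]
t 10.0 tcp [ 0.4995 -0.1978  0.1177] yaw 93.5 w 0.013 F [ 0.1 -1.  -1.5] 59.050771594047546
(np.float64(0.5596808713548902), np.float64(-0.17497529457920702), 0.12, 93.2) slide [-0.0819, 0.0255, -0.0032] ang [0.001, -0.002, 0.006] rows>= 1.5
(np.float64(0.5596808713548902), np.float64(-0.17497529457920702), 0.09, 93.2) slide [-0.0819, 0.0254, 0.0368] ang [0.001, -0.002, 0.006] rows>= 1.7
s 98 [ 0.056 -0.002 -0.009] [0.085 0.006 0.051]
[[0.08, 0.002, -0.009], [0.083, 0.001, -0.006], [0.077, 0.001, -0.006], [0.084, 0.004, -0.005], [0.082, 0.003, -0.004], [0.083, 0.005, -0.002], [0.082, -0.001, -0.002], [0.078, -0.0, -0.001], [0.08, 0.001, -0.001], [0.078, 0.0, 0.001], [0.082, 0.003, 0.002], [0.084, -0.0, 0.003]]
pred tip px [282.71141408 245.27703337   1.        ]
pred tip px [314.48547069 170.22487788   1.        ]
```

View pics/tip.png

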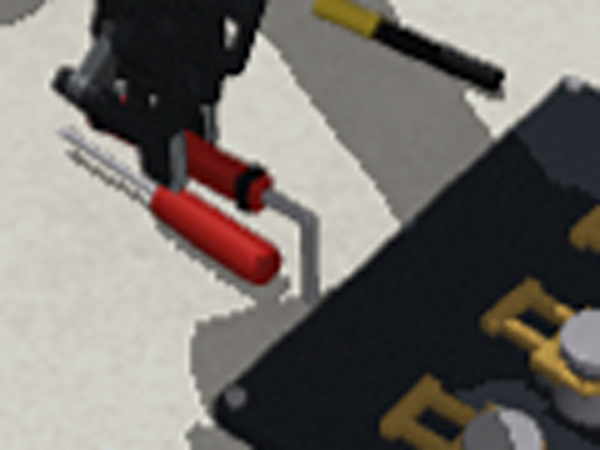

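Tip measured at 79 mm ahead, +3 mm sideways, and 8 mm below the reported TCP, which matches. Going into eye 1.

>>> move_arm:
  plan:
    - {"slide": [-0.0827, 0.0214, 0.035], "angular": [0, 0, 0.005], "hand": 0}
    - {"slide": [-0.0827, 0.0214, 0.035], "angular": [0, 0, 0.005], "hand": 0}
    - {"slide": [-0.0827, 0.0214, 0.035], "angular": [0, 0, 0.005], "hand": 0}
    - {"slide": [-0.0827, 0.0214, 0.035], "angular": [0, 0, 0.005], "hand": 0}

```text
time_s: 10.47
tool_pos: [0.5598, -0.1824, 0.0907]
eef_rot: [-0.026, 1.0, 0.0, -0.001]
ft_force: [-0.3, 0.1, -0.4]
gripper_width: 0.0123
finger_force: 59.0
```

```bash
cat >> h.py <<'E'
NY=np.array([-MX[1],MX[0]])
def hook(i):  # TCP xy putting the tip in eye i
    return eye(i)-.079*MX-.003*NY
E
python3 - <<'E'
from h import *
e=hook(1); to((*e,.042,93.2)); t=readout.sense()["tool_pos"]
for n in("scene","top"):
    q=cam(n);W=world(q);d=W-t; al=d[...,:2]@MX; la=d[...,:2]@NY;z=d[...,2]
    m=(al>.066)&(al<.1)&(abs(la)<.02)&(z>-.015)&(z<.06)
    print(n,m.sum(),np.median(np.stack([al[m],la[m],z[m]],1),0).round(4))
    f=q['frame'].astype(int); x,y,z=W[...,0],W[...,1],W[...,2]
    m=(np.hypot(x-eye(1)[0],y-eye(1)[1])<.03)&(z>.04)&(z<.056)&(f[...,0]>f[...,2]+50)
    P=W[m]-[*eye(1),0];print('clip',m.sum(),(P[:,:2]@MX).min().round(3),(P[:,:2]@NY).min().round(3),(P[:,:2]@NY).max().round(3),np.median(P[:,2]).round(3))
    p=np.linalg.inv(q['T'])@[*eye(1),.05,1];p=q['mtx']@p[:3]/p[2];u,v=p[:2].astype(int);save(q['frame'][v-45:v+45,u-60:u+60],'e1%s.png'%n,5)
E
```

```text
t 10.5 tcp [ 0.5598 -0.1824  0.0907] yaw 93.0 w 0.0123 F [-0.3  0.1 -0.4] 59.01173293590546
(np.float64(0.5608467766340517), np.float64(-0.1779147953667598), 0.042, 93.2) slide [-0.0019, 0.0059, 0.0649] ang [0.0, -0.003, -0.005] rows>= 1.2
scene 77 [ 0.0799 -0.0028  0.0326]
clip 130 -0.022 -0.021 0.02 0.049
top 0 [nan nan nan]
clip 15 -0.011 0.006 0.02 0.049
  return _methods._mean(a, axis=axis, dtype=dtype,
  ret = um.true_divide(
```

View pics/e1scene.png

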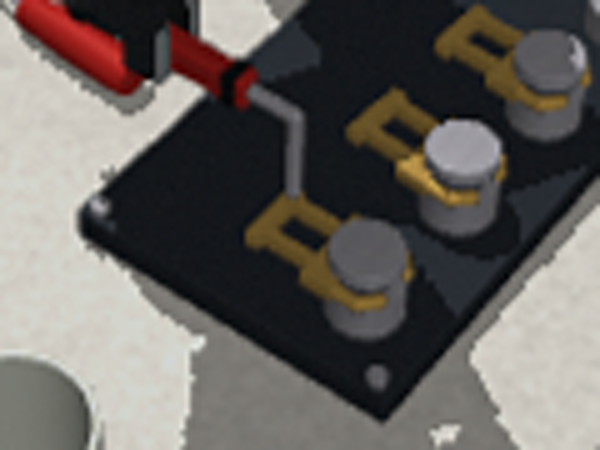

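>>> move_arm:
  plan:
    - {"slide": [0, 0.0085, 0], "angular": [0, 0, 0], "hand": 0}
    - {"slide": [0, 0.0085, 0], "angular": [0, 0, 0], "hand": 0}
    - {"slide": [0, 0.0085, 0.03], "angular": [0, 0, 0], "hand": 0}
    - {"slide": [0, 0.0085, 0.045], "angular": [0, 0, 0], "hand": 0}
    - {"slide": [0, 0.0085, 0.055], "angular": [0, 0, 0], "hand": 0}
    - {"slide": [0, 0.0085, 0.065], "angular": [0, 0, 0], "hand": 0}
    - {"slide": [0, 0.0085, 0.065], "angular": [0, 0, 0], "hand": 0}

```text
time_s: 11.15
tool_pos: [0.559, -0.1748, 0.0421]
eef_rot: [-0.026, 1.0, 0.0, -0.001]
ft_force: [-0.5, 0.5, -1.2]
gripper_width: 0.0131
finger_force: 59.0
```

Run:
```python
from h import *
to((*(hook(1)-.072*MX),.042,93.2)); q=cam("scene")
p=np.linalg.inv(q['T'])@[*eye(1),.05,1];p=q['mtx']@p[:3]/p[2];u,v=p[:2].astype(int);save(q['frame'][v-45:v+45,u-60:u+60],'e1b.png',5)
```

```text
t 11.2 tcp [ 0.559  -0.1748  0.0421] yaw 93.0 w 0.0131 F [-0.5  0.5 -1.2] 59.04121398925781
(np.float64(0.48895904161294906), np.float64(-0.1819339437262676), 0.042, 93.2) slide [0.0938, -0.0047, 0.0003] ang [0.001, -0.003, -0.005] rows>= 1.7
```

View pics/e1b.png

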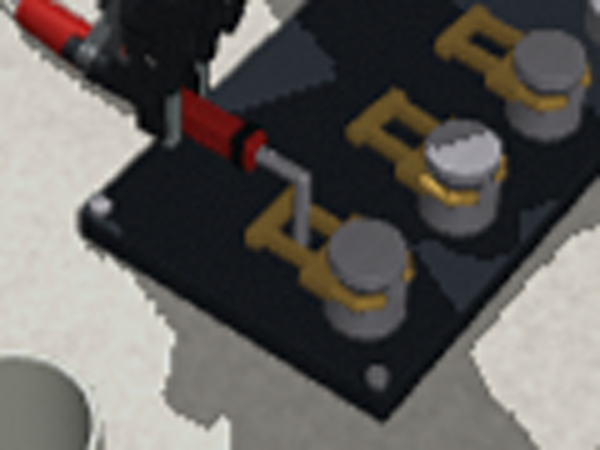

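The hook stands inside eye 1 and the wrist force is near zero. Pulling.

>>> move_arm:
  plan:
    - {"slide": [0.01, 0, 0], "angular": [0, 0, 0], "hand": 0}
    - {"slide": [0.02, 0, 0], "angular": [0, 0, 0], "hand": 0}
    - {"slide": [0.03, 0, 0], "angular": [0, 0, 0], "hand": 0}
    - {"slide": [0.04, 0, 0], "angular": [0, 0, 0], "hand": 0}
    - {"slide": [0.05, 0, 0], "angular": [0, 0, 0], "hand": 0}
    - {"slide": [0.06, 0, 0], "angular": [0, 0, 0], "hand": 0}
    - {"slide": [0.07, 0, 0], "angular": [0, 0, 0], "hand": 0}
    - {"slide": [0.08, 0, 0], "angular": [0, 0, 0], "hand": 0}
    - {"slide": [0.09, 0, 0], "angular": [0, 0, 0], "hand": 0}
    - {"slide": [0.096, 0, 0], "angular": [0, 0, 0], "hand": 0}
    - {"slide": [0.096, 0, 0], "angular": [0, 0, 0], "hand": 0}
    - {"slide": [0.096, 0, 0], "angular": [0, 0, 0], "hand": 0}

```text
time_s: 12.2
tool_pos: [0.488, -0.1789, 0.0436]
eef_rot: [-0.026, 1.0, -0.0, 0.0]
ft_force: [0.3, -0.4, -1.0]
gripper_width: 0.0129
finger_force: 59.1
```

```bash
cat >> h.py <<'E'
def clips(n="scene"):
    q=cam(n);W=world(q);hs=cv2.cvtColor(q['frame'],cv2.COLOR_RGB2HSV).astype(int);x,y,z=W[...,0],W[...,1],W[...,2]
    m=(hs[...,0]>12)&(hs[...,0]<32)&(hs[...,1]>110)&(x>.3)&(x<.74)&(y>-.25)&(y<.1)&(z>.015)&(z<.1)
    k,L,st,_=cv2.connectedComponentsWithStats(m.astype(np.uint8))
    for j in range(1,k):
        if st[j,4]>25:
            P=W[L==j]; r=cv2.minAreaRect((P[:,:2]*1000).astype(np.float32))
            print(n,st[j,4],"zmed",np.median(P[:,2]).round(3),"x",P[:,0].min().round(3),P[:,0].max().round(3),"y",P[:,1].min().round(3),P[:,1].max().round(3),[np.round(a,1) for a in r])
    return q
E
python3 - <<'E'
from h import *
to((*hook(2),.085,93.2)); q=clips()
t=readout.sense()["tool_pos"];W=world(q);d=W-t; al=d[...,:2]@MX; la=d[...,:2]@NY;z=d[...,2]
m=(al>.066)&(al<.1)&(abs(la)<.02)&(z>-.015)&(z<.06)
print(m.sum(),np.median(np.stack([al[m],la[m],z[m]],1),0).round(4))
E
```

```text
t 12.2 tcp [ 0.488  -0.1789  0.0436] yaw 93.0 w 0.0129 F [ 0.3 -0.4 -1. ] 59.060309529304504
(np.float64(0.5563467766340517), np.float64(-0.09641479536675977), 0.085, 93.2) slide [-0.0968, 0.1051, -0.0553] ang [-0.001, 0.0, -0.005] rows>= 2.8
scene 189 zmed 0.048 x 0.602 0.684 y -0.028 0.029 [array([635.3, -11.4]), array([44.5, 90.9]), np.float64(60.6)]
scene 210 zmed 0.048 x 0.605 0.688 y -0.109 -0.043 [array([637.8, -89.7]), array([50.1, 91.9]), np.float64(55.0)]
scene 294 zmed 0.026 x 0.579 0.658 y -0.194 -0.14 [array([ 618.2, -167.7]), array([75.8, 53. ]), np.float64(6.0)]
68 [ 0.08   -0.0028  0.0286]
```

>>> move_arm:
  plan:
    - {"slide": [0, 0, -0.05], "angular": [0, 0, 0], "hand": 0}
    - {"slide": [0, 0, -0.0625], "angular": [0, 0, 0], "hand": 0}
    - {"slide": [-0.0945, 0.1091, -0.0625], "angular": [0, 0, 0], "hand": 0}
    - {"slide": [-0.0945, 0.1091, -0.0625], "angular": [0, 0, 0], "hand": 0}
    - {"slide": [-0.0945, 0.1091, -0.0625], "angular": [0, 0, 0], "hand": 0}
    - {"slide": [-0.0945, 0.1091, -0.0625], "angular": [0, 0, 0], "hand": 0}
    - {"slide": [-0.0945, 0.1091, -0.0625], "angular": [0, 0, 0], "hand": 0}
    - {"slide": [-0.0945, 0.1091, -0.03], "angular": [0, 0, 0], "hand": 0}
    - {"slide": [-0.0945, 0.1091, -0.015], "angular": [0, 0, 0], "hand": 0}
    - {"slide": [-0.0945, 0.1091, 0.001], "angular": [0, 0, 0], "hand": 0}
    - {"slide": [-0.0945, 0.1091, 0.001], "angular": [0, 0, 0], "hand": 0}
    - {"slide": [-0.0945, 0.1091, 0.001], "angular": [0, 0, 0], "hand": 0}

```text
time_s: 13.25
tool_pos: [0.5539, -0.0941, 0.0424]
eef_rot: [-0.026, 1.0, -0.0, -0.001]
ft_force: [0.1, -0.6, -1.3]
gripper_width: 0.0127
finger_force: 59.1
```

Run:
```python
from h import *
to((.5545,-.0935,.042,93.2)); q=cam("scene")
p=np.linalg.inv(q['T'])@[*eye(2),.05,1];p=q['mtx']@p[:3]/p[2];u,v=p[:2].astype(int);save(q['frame'][v-45:v+45,u-60:u+60],'e2b.png',5)
```

```text
t 13.2 tcp [ 0.5539 -0.0941  0.0424] yaw 92.9 w 0.0127 F [ 0.1 -0.6 -1.3] 59.0832245349884
(0.5545, -0.0935, 0.042, 93.2) slide [-0.0008, 0.0007, 0.0005] ang [-0.001, -0.002, -0.006] rows>= 0.0
```

View pics/e2b.png

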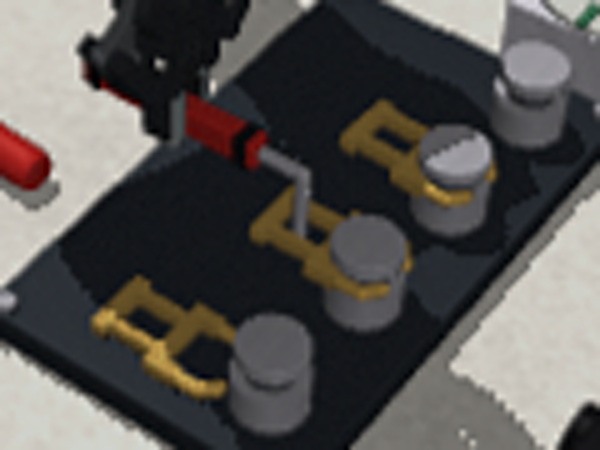

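Clip 1 lies flat on the plate in front of pin 1, and the hook is in eye 2. Pull, then go over to eye 3.

>>> move_arm:
  plan:
    - {"slide": [0.01, 0, 0], "angular": [0, 0, 0], "hand": 0}
    - {"slide": [0.02, 0, 0], "angular": [0, 0, 0], "hand": 0}
    - {"slide": [0.03, 0, 0], "angular": [0, 0, 0], "hand": 0}
    - {"slide": [0.04, 0, 0], "angular": [0, 0, 0], "hand": 0}
    - {"slide": [0.05, 0, 0], "angular": [0, 0, 0], "hand": 0}
    - {"slide": [0.06, 0, 0], "angular": [0, 0, 0], "hand": 0}
    - {"slide": [0.07, 0, 0], "angular": [0, 0, 0], "hand": 0}
    - {"slide": [0.08, 0, 0], "angular": [0, 0, 0], "hand": 0}
    - {"slide": [0.09, 0, 0], "angular": [0, 0, 0], "hand": 0}
    - {"slide": [0.096, 0, 0], "angular": [0, 0, 0], "hand": 0}
    - {"slide": [0.096, 0, 0], "angular": [0, 0, 0], "hand": 0}
    - {"slide": [0.096, 0, 0], "angular": [0, 0, 0], "hand": 0}
    - {"slide": [0.096, 0, -0.03], "angular": [0, 0, 0], "hand": 0}
    - {"slide": [0.096, 0, -0.063], "angular": [0, 0, 0], "hand": 0}
    - {"slide": [0.096, 0, -0.063], "angular": [0, 0, 0], "hand": 0}

```text
time_s: 14.55
tool_pos: [0.4857, -0.098, 0.0938]
eef_rot: [-0.026, 1.0, -0.002, 0.004]
ft_force: [1.1, -0.7, -1.3]
gripper_width: 0.0132
finger_force: 59.1
```

Run:
```python
from h import *
clips(); to((.5505,-.012,.09,93.2),(.5505,-.012,.042,93.2),(.482,-.0158,.042,93.2))
```

```text
scene 194 zmed 0.048 x 0.603 0.685 y -0.028 0.041 [array([634.3,  -6.8]), array([55.1, 90.7]), np.float64(48.1)]
scene 274 zmed 0.026 x 0.571 0.653 y -0.112 -0.056 [array([612. , -84.7]), array([77.7, 56.3]), np.float64(6.3)]
scene 299 zmed 0.026 x 0.58 0.658 y -0.194 -0.141 [array([ 618.6, -167.8]), array([76.6, 53.2]), np.float64(3.0)]
t 14.6 tcp [ 0.4847 -0.0977  0.092 ] yaw 93.0 w 0.0127 F [-0.3  0.8 -1.5] 59.12238836288452
(0.5505, -0.012, 0.09, 93.2) slide [-0.0936, 0.1095, 0.0028] ang [-0.004, 0.006, -0.004] rows>= 2.6
(0.5505, -0.012, 0.042, 93.2) slide [-0.0932, 0.1097, 0.0668] ang [-0.004, 0.006, -0.004] rows>= 2.9
(0.482, -0.0158, 0.042, 93.2) slide [-0.0018, 0.1094, 0.0663] ang [-0.004, 0.006, -0.004] rows>= 2.3
```

>>> move_arm:
  plan:
    - {"slide": [-0.0936, 0.1095, 0.0028], "angular": [0, 0, 0], "hand": 0}
    - {"slide": [-0.0936, 0.1095, 0.0028], "angular": [0, 0, 0], "hand": 0}
    - {"slide": [-0.0936, 0.1095, 0.0028], "angular": [0, 0, 0], "hand": 0}
    - {"slide": [-0.0936, 0.1095, 0.0028], "angular": [0, 0, 0], "hand": 0}
    - {"slide": [-0.0936, 0.1095, 0.0028], "angular": [0, 0, 0], "hand": 0}
    - {"slide": [-0.0936, 0.1095, 0.035], "angular": [0, 0, 0], "hand": 0}
    - {"slide": [-0.0936, 0.1095, 0.05], "angular": [0, 0, 0], "hand": 0}
    - {"slide": [-0.0936, 0.1095, 0.0665], "angular": [0, 0, 0], "hand": 0}
    - {"slide": [-0.0936, 0.1095, 0.0665], "angular": [0, 0, 0], "hand": 0}
    - {"slide": [-0.0936, 0.1095, 0.0665], "angular": [0, 0, 0], "hand": 0}

```text
time_s: 15.43
tool_pos: [0.5474, -0.0121, 0.0392]
eef_rot: [-0.026, 1.0, -0.0, -0.001]
ft_force: [0.3, -0.5, -0.9]
gripper_width: 0.0127
finger_force: 59.1
```

>>> move_arm:
  plan:
    - {"slide": [0.01, 0, 0], "angular": [0, 0, 0], "hand": 0}
    - {"slide": [0.02, 0, 0], "angular": [0, 0, 0], "hand": 0}
    - {"slide": [0.03, 0, 0], "angular": [0, 0, 0], "hand": 0}
    - {"slide": [0.04, 0, 0], "angular": [0, 0, 0], "hand": 0}
    - {"slide": [0.05, 0, 0], "angular": [0, 0, 0], "hand": 0}
    - {"slide": [0.06, 0, 0], "angular": [0, 0, 0], "hand": 0}
    - {"slide": [0.07, 0, 0], "angular": [0, 0, 0], "hand": 0}
    - {"slide": [0.08, 0, 0], "angular": [0, 0, 0], "hand": 0}
    - {"slide": [0.09, 0, 0], "angular": [0, 0, 0], "hand": 0}
    - {"slide": [0.096, 0, 0], "angular": [0, 0, 0], "hand": 0}
    - {"slide": [0.096, 0, 0], "angular": [0, 0, 0], "hand": 0}
    - {"slide": [0.096, 0, 0], "angular": [0, 0, 0], "hand": 0}
    - {"slide": [0.096, 0, -0.05], "angular": [0, 0, 0], "hand": 0}
    - {"slide": [0.096, 0, -0.1], "angular": [0, 0, 0], "hand": 0}
    - {"slide": [0.096, 0, -0.1], "angular": [0, 0, 0], "hand": 0}
    - {"slide": [0.096, 0, -0.1], "angular": [0, 0, 0], "hand": 0}

```text
time_s: 16.77
tool_pos: [0.4785, -0.0154, 0.1168]
eef_rot: [-0.026, 1.0, -0.001, 0.003]
ft_force: [-0.0, -0.1, -1.8]
gripper_width: 0.0131
finger_force: 59.2
```

Run:
```python
from h import *
q=clips(); to((.4316,-.3637,.12,78.8),(.4316,-.3637,.026,78.8))
t=readout.sense()["tool_pos"];W=world(q);d=W-t; al=d[...,:2]@MX; la=d[...,:2]@NY;z=d[...,2]
for lo,hi in((.066,.1),(.03,.06)):
    m=(al>lo)&(al<hi)&(abs(la)<.02)&(z>-.015)&(z<.07)
    P=np.stack([al[m],la[m],z[m]],1);print(m.sum(),np.median(P,0).round(4),P.min(0).round(3),P.max(0).round(3))
```

```text
scene 252 zmed 0.026 x 0.572 0.652 y -0.029 0.019 [array([611.8,  -5.1]), array([79.9, 47.8]), np.float64(0.3)]
scene 276 zmed 0.026 x 0.571 0.652 y -0.111 -0.057 [array([612.1, -84.3]), array([78.4, 55.5]), np.float64(4.8)]
scene 284 zmed 0.026 x 0.579 0.657 y -0.194 -0.146 [array([ 618.5, -170.6]), array([76.2, 48.2]), np.float64(3.2)]
t 16.8 tcp [ 0.477  -0.0152  0.1152] yaw 93.0 w 0.0131 F [-0.1  0.1 -1.1] 59.16620314121246
(0.4316, -0.3637, 0.12, 78.8) slide [0.0847, -0.4609, -0.006] ang [-0.001, 0.002, 0.315] rows>= 8.4
(0.4316, -0.3637, 0.026, 78.8) slide [0.0849, -0.4608, 0.1193] ang [-0.001, 0.002, 0.315] rows>= 8.7
67 [ 0.0804 -0.0028  0.0346] [ 0.067 -0.007 -0.006] [0.085 0.005 0.053]
85 [ 0.0459 -0.0058  0.0526] [ 0.03  -0.011  0.036] [0.06  0.006 0.058]
```

All three clips are now flat on the plate (z≈26 mm), and the pick hasn't shifted in the grip. Returning it to the cradle.

>>> move_arm:
  plan:
    - {"slide": [0.0847, -0.461, -0.006], "angular": [0, 0, 0.315], "hand": 0}
    - {"slide": [0.0847, -0.461, -0.006], "angular": [0, 0, 0.315], "hand": 0}
    - {"slide": [0.0847, -0.461, -0.006], "angular": [0, 0, 0.315], "hand": 0}
    - {"slide": [0.0847, -0.461, -0.006], "angular": [0, 0, 0.315], "hand": 0}
    - {"slide": [0.0847, -0.461, -0.006], "angular": [0, 0, 0.315], "hand": 0}
    - {"slide": [0.0847, -0.461, -0.006], "angular": [0, 0, 0.315], "hand": 0}
    - {"slide": [0.0847, -0.461, -0.006], "angular": [0, 0, 0.315], "hand": 0}
    - {"slide": [0.0847, -0.461, -0.006], "angular": [0, 0, 0.315], "hand": 0}
    - {"slide": [0.0847, -0.461, -0.006], "angular": [0, 0, 0.315], "hand": 0}
    - {"slide": [0.0847, -0.461, -0.006], "angular": [0, 0, 0.315], "hand": 0}
    - {"slide": [0.0847, -0.461, -0.006], "angular": [0, 0, 0.315], "hand": 0}
    - {"slide": [0.0847, -0.461, -0.006], "angular": [0, 0, 0.315], "hand": 0}

```text
time_s: 17.82
tool_pos: [0.4306, -0.3624, 0.1182]
eef_rot: [0.097, 0.995, 0.001, -0.001]
ft_force: [0.5, 0.9, -1.0]
gripper_width: 0.0128
finger_force: 59.3
```

Run:
```python
from h import *
to((.4316,-.3637,.06,78.8),(.4316,-.3637,.0245,78.8))
```

```text
t 17.8 tcp [ 0.4306 -0.3624  0.1182] yaw 78.8 w 0.0128 F [ 0.5  0.9 -1. ] 59.2935311794281
(0.4316, -0.3637, 0.06, 78.8) slide [-0.0018, -0.0016, 0.0775] ang [0.002, -0.003, 0.0] rows>= 1.4
(0.4316, -0.3637, 0.0245, 78.8) slide [-0.0019, -0.0016, 0.1249] ang [0.002, -0.003, 0.0] rows>= 2.2
```

>>> move_arm:
  plan:
    - {"slide": [-0.002, -0.0016, 0.04], "angular": [0, 0, 0], "hand": 0}
    - {"slide": [-0.002, -0.0016, 0.08], "angular": [0, 0, 0], "hand": 0}
    - {"slide": [-0.002, -0.0016, 0.1], "angular": [0, 0, 0], "hand": 0}
    - {"slide": [-0.002, -0.0016, 0.115], "angular": [0, 0, 0], "hand": 0}
    - {"slide": [-0.002, -0.0016, 0.125], "angular": [0, 0, 0], "hand": 0}
    - {"slide": [-0.002, -0.0016, 0.125], "angular": [0, 0, 0], "hand": 0}
    - {"slide": [-0.002, -0.0016, 0.125], "angular": [0, 0, 0], "hand": 0}

```text
time_s: 18.4
tool_pos: [0.4329, -0.3651, 0.0265]
eef_rot: [0.097, 0.995, -0.001, 0.0]
ft_force: [0.2, 0.5, -0.7]
gripper_width: 0.0132
finger_force: 59.4
```

>>> move_arm:
  plan:
    - {"slide": [0, 0, 0], "angular": [0, 0, 0], "hand": 1}
    - {"slide": [0, 0, 0], "angular": [0, 0, 0], "hand": 1}
    - {"slide": [0, 0, 0], "angular": [0, 0, 0], "hand": 1}
    - {"slide": [0, 0, 0], "angular": [0, 0, 0], "hand": 1}
    - {"slide": [0, 0, 0], "angular": [0, 0, 0], "hand": 1}
    - {"slide": [0, 0, 0], "angular": [0, 0, 0], "hand": 1}
    - {"slide": [0, 0, -0.04], "angular": [0, 0, 0], "hand": 1}
    - {"slide": [0, 0, -0.09], "angular": [0, 0, 0], "hand": 1}
    - {"slide": [0, 0, -0.14], "angular": [0, 0, 0], "hand": 1}
    - {"slide": [0, 0, -0.18], "angular": [0, 0, 0], "hand": 1}
    - {"slide": [0, 0, -0.18], "angular": [0, 0, 0], "hand": 1}

```text
time_s: 19.32
tool_pos: [0.4349, -0.3678, 0.168]
eef_rot: [0.097, 0.995, -0.004, 0.005]
ft_force: [0.5, -0.1, 0.4]
gripper_width: 0.0852
finger_force: 0.0
```

Run:
```python
from h import *
s=cam("scene");W=world(s);g=s["frame"].astype(int);x,y,z=W[...,0],W[...,1],W[...,2]
m=(np.hypot(x-.43,y+.362)<.1)&(z>.06)&(z<.1)&(g[...,0]>2*g[...,1]+30); q=W[m]
print('pick',q.mean(0),q[:,2].max(),cv2.minAreaRect((q[:,:2]*1000).astype(np.float32)))
clips("top")
to((.56,-.17,.07,93.2))
```

```text
pick [ 0.4380117  -0.36785595  0.07690144] 0.08148788567549747 ((435.04583740234375, -366.1562194824219), (13.569952964782715, 103.76416778564453), 78.93953704833984)
top 243 zmed 0.027 x 0.58 0.658 y -0.194 -0.147 [array([ 618.8, -170.9]), array([77.6, 47.7]), np.float64(2.2)]
top 243 zmed 0.027 x 0.573 0.652 y -0.111 -0.064 [array([612.3, -87.2]), array([47.2, 79.3]), np.float64(88.5)]
top 234 zmed 0.027 x 0.572 0.65 y -0.029 0.016 [array([611.2,  -6.1]), array([44.8, 78.5]), np.float64(89.2)]
t 19.4 tcp [ 0.4328 -0.3656  0.1622] yaw 78.8 w 0.0856 F [-0.2  0.3 -0.6] 0.0
(0.56, -0.17, 0.07, 93.2) slide [-0.1155, 0.2891, 0.1225] ang [-0.003, 0.003, -0.32] rows>= 6.0
```

The pick is back in the cradle at the original height and 4 mm sideways, within the notch play. Now clip 1.

Run:
```python
from h import *
to((.602,-.1715,.05,92.5),(.602,-.1715,-.010,92.5))
```

```text
t 19.4 tcp [ 0.4328 -0.3656  0.1622] yaw 78.8 w 0.0856 F [-0.2  0.3 -0.6] 0.0
(0.602, -0.1715, 0.05, 92.5) slide [-0.1708, 0.2981, 0.1493] ang [-0.003, 0.003, -0.304] rows>= 6.7
(0.602, -0.1715, -0.01, 92.5) slide [-0.1706, 0.2983, 0.2293] ang [-0.003, 0.003, -0.304] rows>= 7.4
```

>>> move_arm:
  plan:
    - {"slide": [-0.17, 0.298, 0.12], "angular": [0, 0, -0.304], "hand": 0.7}
    - {"slide": [-0.17, 0.298, 0.12], "angular": [0, 0, -0.304], "hand": 0.7}
    - {"slide": [-0.17, 0.298, 0.12], "angular": [0, 0, -0.304], "hand": 0.7}
    - {"slide": [-0.17, 0.298, 0.12], "angular": [0, 0, -0.304], "hand": 0.7}
    - {"slide": [-0.17, 0.298, 0.12], "angular": [0, 0, -0.304], "hand": 0.7}
    - {"slide": [-0.17, 0.298, 0.12], "angular": [0, 0, -0.304], "hand": 0.7}
    - {"slide": [-0.17, 0.298, 0.12], "angular": [0, 0, -0.304], "hand": 0.7}
    - {"slide": [-0.17, 0.298, 0.15], "angular": [0, 0, -0.304], "hand": 0.7}
    - {"slide": [-0.17, 0.298, 0.15], "angular": [0, 0, -0.304], "hand": 0.7}
    - {"slide": [-0.17, 0.298, 0.15], "angular": [0, 0, -0.304], "hand": 0.7}

```text
time_s: 20.25
tool_pos: [0.5988, -0.1699, 0.0457]
eef_rot: [-0.022, 1.0, 0.001, -0.003]
ft_force: [0.6, 0.1, 0.5]
gripper_width: 0.0599
finger_force: 0.0
```

Run:
```python
from h import *
to((.602,-.1715,-.010,92.5))
```

```text
t 20.2 tcp [ 0.5988 -0.1699  0.0457] yaw 92.5 w 0.0599 F [0.6 0.1 0.5] 0.0
(0.602, -0.1715, -0.01, 92.5) slide [-0.0046, -0.0024, 0.0743] ang [0.002, -0.007, 0.0] rows>= 1.3
```

>>> move_arm:
  plan:
    - {"slide": [-0.002, -0.001, 0.04], "angular": [0, 0, 0], "hand": 0.7}
    - {"slide": [-0.002, -0.001, 0.06], "angular": [0, 0, 0], "hand": 0.7}
    - {"slide": [-0.002, -0.001, 0.076], "angular": [0, 0, 0], "hand": 0.7}
    - {"slide": [-0.002, -0.001, 0.076], "angular": [0, 0, 0], "hand": 0.7}
    - {"slide": [-0.002, -0.001, 0.076], "angular": [0, 0, 0], "hand": 0}
    - {"slide": [-0.002, -0.001, 0.076], "angular": [0, 0, 0], "hand": 0}
    - {"slide": [-0.002, -0.001, 0.076], "angular": [0, 0, 0], "hand": 0}
    - {"slide": [-0.002, -0.001, 0.076], "angular": [0, 0, 0], "hand": 0}
    - {"slide": [-0.002, -0.001, 0.076], "angular": [0, 0, 0], "hand": 0}
    - {"slide": [-0.002, -0.001, 0.076], "angular": [0, 0, 0], "hand": 0}
    - {"slide": [-0.002, -0.001, 0.076], "angular": [0, 0, 0], "hand": 0}

```text
time_s: 21.17
tool_pos: [0.6033, -0.1722, -0.0067]
eef_rot: [-0.022, 1.0, -0.001, 0.001]
ft_force: [-0.9, -1.2, 6.1]
gripper_width: 0.0269
finger_force: 58.8
```

>>> move_arm:
  plan:
    - {"slide": [0, 0, -0.04], "angular": [0, 0, 0], "hand": 0}
    - {"slide": [0, 0, -0.09], "angular": [0, 0, 0], "hand": 0}
    - {"slide": [0, 0, -0.14], "angular": [0, 0, 0], "hand": 0}
    - {"slide": [0, 0, -0.17], "angular": [0, 0, 0], "hand": 0}
    - {"slide": [0, 0, -0.17], "angular": [0, 0, 0], "hand": 0}

```text
time_s: 21.58
tool_pos: [0.6057, -0.1726, 0.126]
eef_rot: [-0.022, 1.0, -0.003, 0.006]
ft_force: [0.3, -0.1, -0.1]
gripper_width: 0.0269
finger_force: 59.1
```

```bash
cat >> h.py <<'E'
def tray():
    q=cam("top");W=world(q);hs=cv2.cvtColor(q['frame'],cv2.COLOR_RGB2HSV).astype(int);x,y,z=W[...,0],W[...,1],W[...,2]
    m=(hs[...,0]>95)&(hs[...,0]<130)&(hs[...,1]>100)&(x>.25)&(x<.62)&(y>.22)&(y<.5)&(z>.026)&(z<.045)
    P=W[m]; r=cv2.minAreaRect((P[:,:2]*1000).astype(np.float32)); print('tray',m.sum(),r); return q
E
python3 - <<'E'
from h import *
tray(); q=clips(); to((.38,.32,.12,95),(.45,.32,.12,95))
s=readout.sense();W=world(q);t=s["tool_pos"];hs=cv2.cvtColor(q['frame'],cv2.COLOR_RGB2HSV).astype(int)
m=(hs[...,0]>12)&(hs[...,0]<32)&(hs[...,1]>110)&(np.linalg.norm(W-t,axis=-1)<.1);P=W[m]-t
if m.sum():print('held',m.sum(),P.min(0).round(3),P.max(0).round(3))
E
```

```text
tray 361 ((489.9090881347656, 358.2796936035156), (263.760498046875, 130.45309448242188), 4.543557167053223)
scene 250 zmed 0.025 x 0.571 0.654 y -0.029 0.019 [array([612.9,  -4.5]), array([48.3, 82.5]), np.float64(87.8)]
scene 257 zmed 0.026 x 0.568 0.652 y -0.113 -0.056 [array([611.8, -84.2]), array([55.3, 83.7]), np.float64(81.5)]
t 21.7 tcp [ 0.6029 -0.1715  0.1203] yaw 92.5 w 0.0269 F [-0.2 -0.5 -0.5] 59.04509396208596
(0.38, 0.32, 0.12, 95) slide [0.2683, 0.6677, -0.0015] ang [-0.002, 0.003, -0.056] rows>= 12.9
(0.45, 0.32, 0.12, 95) slide [0.1751, 0.6636, -0.0013] ang [-0.002, 0.003, -0.056] rows>= 12.3
held 231 [-0.018 -0.024  0.026] [0.056 0.025 0.039]
```

>>> move_arm:
  plan:
    - {"slide": [0.257, 0.677, 0], "angular": [0, 0, -0.06], "hand": 0}
    - {"slide": [0.257, 0.677, 0], "angular": [0, 0, -0.06], "hand": 0}
    - {"slide": [0.257, 0.677, 0], "angular": [0, 0, -0.06], "hand": 0}
    - {"slide": [0.257, 0.677, 0], "angular": [0, 0, -0.06], "hand": 0}
    - {"slide": [0.257, 0.677, 0], "angular": [0, 0, -0.06], "hand": 0}
    - {"slide": [0.257, 0.677, 0], "angular": [0, 0, -0.06], "hand": 0}
    - {"slide": [0.257, 0.677, 0], "angular": [0, 0, -0.06], "hand": 0}
    - {"slide": [0.257, 0.677, 0], "angular": [0, 0, -0.06], "hand": 0}
    - {"slide": [0.257, 0.677, 0], "angular": [0, 0, -0.06], "hand": 0}
    - {"slide": [0.257, 0.677, 0], "angular": [0, 0, -0.06], "hand": 0}
    - {"slide": [0.257, 0.677, 0], "angular": [0, 0, -0.06], "hand": 0}
    - {"slide": [0.257, 0.677, 0], "angular": [0, 0, -0.06], "hand": 0}
    - {"slide": [0.257, 0.677, 0], "angular": [0, 0, -0.06], "hand": 0}
    - {"slide": [0.257, 0.677, 0], "angular": [0, 0, -0.06], "hand": 0}
    - {"slide": [0.257, 0.677, 0], "angular": [0, 0, -0.06], "hand": 0}
    - {"slide": [0.257, 0.677, 0], "angular": [0, 0, -0.06], "hand": 0}

```text
time_s: 23.02
tool_pos: [0.3869, 0.3269, 0.1174]
eef_rot: [-0.046, 0.999, -0.001, -0.001]
ft_force: [0.1, -0.1, -0.9]
gripper_width: 0.0265
finger_force: 59.2
```

```bash
sed -i 's/(x<.62)/(x<.56)/' h.py
python3 - <<'E'
from h import *
tray(); to((.388,.327,.010,95.4))
E
```

```text
tray 269 ((444.10845947265625, 350.1191101074219), (170.63858032226562, 123.62078857421875), 4.816447734832764)
t 23.1 tcp [0.3875 0.3264 0.1176] yaw 95.2 w 0.0269 F [-0.  -0.5 -0.9] 59.22244963204207
(0.388, 0.327, 0.01, 95.4) slide [-0.001, 0.001, 0.1435] ang [-0.003, -0.002, -0.005] rows>= 2.6
```

>>> move_arm:
  plan:
    - {"slide": [0, 0, 0.05], "angular": [0, 0, 0], "hand": 0}
    - {"slide": [0, 0, 0.1], "angular": [0, 0, 0], "hand": 0}
    - {"slide": [0, 0, 0.143], "angular": [0, 0, 0], "hand": 0}
    - {"slide": [0, 0, 0.143], "angular": [0, 0, 0], "hand": 0}
    - {"slide": [0, 0, 0.143], "angular": [0, 0, 0], "hand": 0}
    - {"slide": [0, 0, 0.143], "angular": [0, 0, 0], "hand": 0.5}
    - {"slide": [0, 0, 0.143], "angular": [0, 0, 0], "hand": 0.5}
    - {"slide": [0, 0, 0.143], "angular": [0, 0, 0], "hand": 0.5}
    - {"slide": [0, 0, 0.143], "angular": [0, 0, 0], "hand": 0.5}
    - {"slide": [0, 0, 0.05], "angular": [0, 0, 0], "hand": 0.7}
    - {"slide": [0, 0, 0], "angular": [0, 0, 0], "hand": 0.7}
    - {"slide": [0, 0, 0], "angular": [0, 0, 0], "hand": 0.7}
    - {"slide": [0, 0, 0], "angular": [0, 0, 0], "hand": 0.7}

```text
time_s: 24.15
tool_pos: [0.3907, 0.3296, 0.1248]
eef_rot: [-0.046, 0.999, 0.002, 0.005]
ft_force: [1.1, -0.1, 0.5]
gripper_width: 0.06
finger_force: 0.0
```

Run:
```python
from h import *
to((.5955,-.088,.06,91.5)); clips("top"); clips()
```

```text
t 24.1 tcp [0.3907 0.3296 0.1248] yaw 95.2 w 0.06 F [ 1.1 -0.1  0.5] 0.0
(0.5955, -0.088, 0.06, 91.5) slide [-0.2204, -0.5797, 0.0861] ang [0.006, 0.013, 0.083] rows>= 11.3
top 248 zmed 0.027 x 0.576 0.653 y -0.111 -0.064 [array([614.3, -87.3]), array([47.3, 77.6]), np.float64(88.5)]
top 231 zmed 0.027 x 0.571 0.65 y -0.029 0.016 [array([610.6,  -6.1]), array([44.6, 78.8]), np.float64(88.8)]
top 42 zmed 0.017 x 0.347 0.39 y 0.068 0.083 [array([368.2,  74.6]), array([44.2, 13. ]), np.float64(6.7)]
scene 248 zmed 0.026 x 0.572 0.652 y -0.03 0.019 [array([612.1,  -5.3]), array([47.8, 80.8]), np.float64(88.2)]
scene 265 zmed 0.026 x 0.575 0.653 y -0.111 -0.057 [array([614.1, -83.3]), array([53.2, 78.8]), np.float64(87.1)]
```

>>> move_arm:
  plan:
    - {"slide": [-0.228, -0.574, 0.06], "angular": [0, 0, 0.1], "hand": 0.7}
    - {"slide": [-0.228, -0.574, 0.06], "angular": [0, 0, 0.1], "hand": 0.7}
    - {"slide": [-0.228, -0.574, 0.06], "angular": [0, 0, 0.1], "hand": 0.7}
    - {"slide": [-0.228, -0.574, 0.06], "angular": [0, 0, 0.1], "hand": 0.7}
    - {"slide": [-0.228, -0.574, 0.06], "angular": [0, 0, 0.1], "hand": 0.7}
    - {"slide": [-0.228, -0.574, 0.06], "angular": [0, 0, 0.1], "hand": 0.7}
    - {"slide": [-0.228, -0.574, 0.06], "angular": [0, 0, 0.1], "hand": 0.7}
    - {"slide": [-0.228, -0.574, 0.06], "angular": [0, 0, 0.1], "hand": 0.7}
    - {"slide": [-0.228, -0.574, 0.06], "angular": [0, 0, 0.1], "hand": 0.7}
    - {"slide": [-0.228, -0.574, 0.06], "angular": [0, 0, 0.1], "hand": 0.7}
    - {"slide": [-0.228, -0.574, 0.06], "angular": [0, 0, 0.1], "hand": 0.7}
    - {"slide": [-0.228, -0.574, 0.06], "angular": [0, 0, 0.1], "hand": 0.7}
    - {"slide": [-0.228, -0.574, 0.077], "angular": [0, 0, 0.1], "hand": 0.7}
    - {"slide": [-0.228, -0.574, 0.077], "angular": [0, 0, 0.1], "hand": 0.7}
    - {"slide": [-0.228, -0.574, 0.077], "angular": [0, 0, 0.1], "hand": 0.7}
    - {"slide": [-0.228, -0.574, 0.077], "angular": [0, 0, 0.1], "hand": 0.7}

```text
time_s: 25.58
tool_pos: [0.5964, -0.0849, 0.0607]
eef_rot: [-0.006, 1.0, -0.0, -0.001]
ft_force: [-0.6, 0.2, 1.0]
gripper_width: 0.0598
finger_force: 0.0
```

Run:
```python
from h import *
to((.597,-.087,-.007,90))
```

```text
t 25.6 tcp [ 0.5964 -0.0849  0.0607] yaw 90.7 w 0.0598 F [-0.6  0.2  1. ] 0.0
(0.597, -0.087, -0.007, 90) slide [-0.0009, -0.0028, 0.0903] ang [-0.0, -0.002, 0.017] rows>= 1.6
```

>>> move_arm:
  plan:
    - {"slide": [-0.001, -0.003, 0.04], "angular": [0, 0, 0.01], "hand": 0.7}
    - {"slide": [-0.001, -0.003, 0.07], "angular": [0, 0, 0.01], "hand": 0.7}
    - {"slide": [-0.001, -0.003, 0.09], "angular": [0, 0, 0.01], "hand": 0.7}
    - {"slide": [-0.001, -0.003, 0.09], "angular": [0, 0, 0.01], "hand": 0.7}
    - {"slide": [-0.001, -0.003, 0.09], "angular": [0, 0, 0.01], "hand": 0}
    - {"slide": [-0.001, -0.003, 0.09], "angular": [0, 0, 0.01], "hand": 0}
    - {"slide": [-0.001, -0.003, 0.09], "angular": [0, 0, 0.01], "hand": 0}
    - {"slide": [-0.001, -0.003, 0.09], "angular": [0, 0, 0.01], "hand": 0}
    - {"slide": [-0.001, -0.003, 0.09], "angular": [0, 0, 0.01], "hand": 0}
    - {"slide": [-0.001, -0.003, 0.09], "angular": [0, 0, 0.01], "hand": 0}
    - {"slide": [-0.001, -0.003, 0.09], "angular": [0, 0, 0.01], "hand": 0}
    - {"slide": [-0.001, -0.003, 0.03], "angular": [0, 0, 0], "hand": 0}
    - {"slide": [-0.001, -0.003, -0.03], "angular": [0, 0, 0], "hand": 0}
    - {"slide": [-0.001, -0.003, -0.08], "angular": [0, 0, 0], "hand": 0}
    - {"slide": [-0.001, -0.003, -0.08], "angular": [0, 0, 0], "hand": 0}
    - {"slide": [-0.001, -0.003, -0.08], "angular": [0, 0, 0], "hand": 0}

```text
time_s: 26.92
tool_pos: [0.5996, -0.0885, 0.1246]
eef_rot: [-0.006, 1.0, -0.001, 0.003]
ft_force: [-0.2, -0.7, -1.1]
gripper_width: 0.0
finger_force: 0.0
```

Run:
```python
from h import *
tray(); clips(); to((.384,.371,.12,95.4))
```

```text
tray 262 ((441.1746520996094, 354.0670166015625), (168.82643127441406, 131.2789764404297), 4.43536376953125)
scene 252 zmed 0.026 x 0.571 0.652 y -0.029 0.019 [array([611.8,  -5.2]), array([47.9, 81.8]), np.float64(88.2)]
scene 273 zmed 0.026 x 0.576 0.655 y -0.113 -0.063 [array([615.3, -88.2]), array([78. , 48.8]), np.float64(1.2)]
t 27.0 tcp [ 0.5971 -0.0879  0.1205] yaw 90.7 w -0.0003 F [ 0.1 -0.2 -0.6] 0.0
(0.384, 0.371, 0.12, 95.4) slide [0.2768, 0.6152, 0.0006] ang [-0.001, -0.001, -0.105] rows>= 12.1
```

The grasp on clip 2 slipped over the top, so I'll go about 4 mm lower.

>>> move_arm:
  plan:
    - {"slide": [0, 0, 0], "angular": [0, 0, 0], "hand": 0.7}
    - {"slide": [0, 0, 0], "angular": [0, 0, 0], "hand": 0.7}
    - {"slide": [0, 0, 0], "angular": [0, 0, 0], "hand": 0.7}
    - {"slide": [0, 0, 0.05], "angular": [0, 0, 0], "hand": 0.7}
    - {"slide": [0, 0, 0.1], "angular": [0, 0, 0], "hand": 0.7}
    - {"slide": [0, 0, 0.15], "angular": [0, 0, 0], "hand": 0.7}
    - {"slide": [0, 0, 0.165], "angular": [0, 0, 0], "hand": 0.7}
    - {"slide": [0, 0, 0.174], "angular": [0, 0, 0], "hand": 0.7}
    - {"slide": [0, 0, 0.174], "angular": [0, 0, 0], "hand": 0.7}
    - {"slide": [0, 0, 0.174], "angular": [0, 0, 0], "hand": 0.7}

```text
time_s: 27.85
tool_pos: [0.599, -0.0884, -0.008]
eef_rot: [-0.006, 1.0, -0.001, 0.001]
ft_force: [0.0, 0.0, 0.5]
gripper_width: 0.0596
finger_force: 0.0
```

>>> move_arm:
  plan:
    - {"slide": [0, 0, 0], "angular": [0, 0, 0], "hand": 0}
    - {"slide": [0, 0, 0], "angular": [0, 0, 0], "hand": 0}
    - {"slide": [0, 0, 0], "angular": [0, 0, 0], "hand": 0}
    - {"slide": [0, 0, 0], "angular": [0, 0, 0], "hand": 0}
    - {"slide": [0, 0, 0], "angular": [0, 0, 0], "hand": 0}
    - {"slide": [0, 0, 0], "angular": [0, 0, 0], "hand": 0}

```text
time_s: 28.35
tool_pos: [0.599, -0.0884, -0.0072]
eef_rot: [-0.006, 1.0, -0.001, 0.002]
ft_force: [-2.2, 0.5, 6.0]
gripper_width: 0.0274
finger_force: 58.5
```

>>> move_arm:
  plan:
    - {"slide": [0, 0, -0.04], "angular": [0, 0, 0], "hand": 0}
    - {"slide": [0, 0, -0.09], "angular": [0, 0, 0], "hand": 0}
    - {"slide": [0, 0, -0.14], "angular": [0, 0, 0], "hand": 0}
    - {"slide": [0, 0, -0.17], "angular": [0, 0, 0], "hand": 0}
    - {"slide": [0, 0, -0.17], "angular": [0, 0, 0], "hand": 0}
    - {"slide": [0.279, 0.616, -0.17], "angular": [0, 0, -0.1], "hand": 0}
    - {"slide": [0.279, 0.616, -0.17], "angular": [0, 0, -0.1], "hand": 0}
    - {"slide": [0.279, 0.616, -0.17], "angular": [0, 0, -0.1], "hand": 0}
    - {"slide": [0.279, 0.616, -0.17], "angular": [0, 0, -0.1], "hand": 0}
    - {"slide": [0.279, 0.616, -0.17], "angular": [0, 0, -0.1], "hand": 0}
    - {"slide": [0.279, 0.616, -0.17], "angular": [0, 0, -0.1], "hand": 0}
    - {"slide": [0.279, 0.616, -0.17], "angular": [0, 0, -0.1], "hand": 0}
    - {"slide": [0.279, 0.616, -0.17], "angular": [0, 0, -0.1], "hand": 0}
    - {"slide": [0.279, 0.616, -0.17], "angular": [0, 0, -0.1], "hand": 0}
    - {"slide": [0.279, 0.616, -0.17], "angular": [0, 0, -0.1], "hand": 0}
    - {"slide": [0.279, 0.616, -0.17], "angular": [0, 0, -0.1], "hand": 0}
    - {"slide": [0.279, 0.616, -0.17], "angular": [0, 0, -0.1], "hand": 0}
    - {"slide": [0.279, 0.616, -0.17], "angular": [0, 0, -0.1], "hand": 0}
    - {"slide": [0.279, 0.616, -0.17], "angular": [0, 0, -0.1], "hand": 0}
    - {"slide": [0.279, 0.616, -0.17], "angular": [0, 0, -0.1], "hand": 0}

```text
time_s: 30.02
tool_pos: [0.3826, 0.3711, 0.1175]
eef_rot: [-0.046, 0.999, -0.001, -0.0]
ft_force: [0.3, 0.5, -0.7]
gripper_width: 0.0269
finger_force: 59.2
```

Run:
```python
from h import *
tray(); to((.384,.371,.01,95.4))
```

```text
tray 396 ((440.338134765625, 353.3110656738281), (168.99435424804688, 132.10430908203125), 4.636020183563232)
t 30.1 tcp [0.3831 0.3704 0.1175] yaw 95.2 w 0.0272 F [-0.5 -0.3 -0.7] 59.234619140625
(0.384, 0.371, 0.01, 95.4) slide [-0.0013, 0.0009, 0.1434] ang [-0.002, -0.001, -0.005] rows>= 2.6
```

>>> move_arm:
  plan:
    - {"slide": [0, 0, 0.05], "angular": [0, 0, 0], "hand": 0}
    - {"slide": [0, 0, 0.1], "angular": [0, 0, 0], "hand": 0}
    - {"slide": [0, 0, 0.143], "angular": [0, 0, 0], "hand": 0}
    - {"slide": [0, 0, 0.143], "angular": [0, 0, 0], "hand": 0}
    - {"slide": [0, 0, 0.143], "angular": [0, 0, 0], "hand": 0}
    - {"slide": [0, 0, 0.143], "angular": [0, 0, 0], "hand": 0.5}
    - {"slide": [0, 0, 0.143], "angular": [0, 0, 0], "hand": 0.5}
    - {"slide": [0, 0, 0.143], "angular": [0, 0, 0], "hand": 0.5}
    - {"slide": [0, 0, 0.143], "angular": [0, 0, 0], "hand": 0.5}
    - {"slide": [0, 0, 0.05], "angular": [0, 0, 0], "hand": 0.7}
    - {"slide": [0, 0, 0], "angular": [0, 0, 0], "hand": 0.7}
    - {"slide": [0, 0, 0], "angular": [0, 0, 0], "hand": 0.7}
    - {"slide": [0, 0, 0], "angular": [0, 0, 0], "hand": 0.7}
    - {"slide": [0, 0, 0], "angular": [0, 0, 0], "hand": 0.7}
    - {"slide": [0, 0, 0], "angular": [0, 0, 0], "hand": 0.7}

```text
time_s: 31.32
tool_pos: [0.3824, 0.3712, 0.1176]
eef_rot: [-0.045, 0.999, -0.0, -0.0]
ft_force: [-1.1, 0.4, -0.7]
gripper_width: 0.0596
finger_force: 0.0
```

Run:
```python
from h import *
clips("top"); to((.594,-.006,.06,90.5))
```

```text
top 230 zmed 0.028 x 0.571 0.649 y -0.029 0.016 [array([610.3,  -5.9]), array([44.7, 78.4]), np.float64(88.3)]
top 60 zmed 0.018 x 0.347 0.39 y 0.068 0.083 [array([368.8,  75.8]), array([43.7, 13.2]), np.float64(6.3)]
t 31.4 tcp [0.3821 0.3709 0.1169] yaw 95.2 w 0.0594 F [-0.5 -0.2  0.3] 0.0
(0.594, -0.006, 0.06, 90.5) slide [-0.2359, -0.526, 0.0763] ang [-0.002, -0.002, 0.105] rows>= 10.5
```

>>> move_arm:
  plan:
    - {"slide": [-0.236, -0.526, 0.06], "angular": [0, 0, 0.105], "hand": 0.7}
    - {"slide": [-0.236, -0.526, 0.06], "angular": [0, 0, 0.105], "hand": 0.7}
    - {"slide": [-0.236, -0.526, 0.06], "angular": [0, 0, 0.105], "hand": 0.7}
    - {"slide": [-0.236, -0.526, 0.06], "angular": [0, 0, 0.105], "hand": 0.7}
    - {"slide": [-0.236, -0.526, 0.06], "angular": [0, 0, 0.105], "hand": 0.7}
    - {"slide": [-0.236, -0.526, 0.06], "angular": [0, 0, 0.105], "hand": 0.7}
    - {"slide": [-0.236, -0.526, 0.06], "angular": [0, 0, 0.105], "hand": 0.7}
    - {"slide": [-0.236, -0.526, 0.06], "angular": [0, 0, 0.105], "hand": 0.7}
    - {"slide": [-0.236, -0.526, 0.06], "angular": [0, 0, 0.105], "hand": 0.7}
    - {"slide": [-0.236, -0.526, 0.06], "angular": [0, 0, 0.105], "hand": 0.7}
    - {"slide": [-0.236, -0.526, 0.06], "angular": [0, 0, 0.105], "hand": 0.7}
    - {"slide": [-0.236, -0.526, 0.076], "angular": [0, 0, 0.105], "hand": 0.7}
    - {"slide": [-0.236, -0.526, 0.076], "angular": [0, 0, 0.105], "hand": 0.7}
    - {"slide": [-0.236, -0.526, 0.076], "angular": [0, 0, 0.105], "hand": 0.7}
    - {"slide": [-0.236, -0.526, 0.076], "angular": [0, 0, 0.105], "hand": 0.7}

```text
time_s: 32.62
tool_pos: [0.5942, -0.0045, 0.0607]
eef_rot: [-0.005, 1.0, -0.0, -0.001]
ft_force: [0.0, 1.3, -0.1]
gripper_width: 0.0592
finger_force: 0.0
```

Run:
```python
from h import *
to((.594,-.006,-.0095,90.5))
```

```text
t 32.6 tcp [ 0.5942 -0.0045  0.0607] yaw 90.5 w 0.0592 F [ 0.   1.3 -0.1] 0.0
(0.594, -0.006, -0.0095, 90.5) slide [0.0001, -0.002, 0.0935] ang [-0.0, -0.002, 0.001] rows>= 1.7
```

>>> move_arm:
  plan:
    - {"slide": [0, -0.002, 0.04], "angular": [0, 0, 0], "hand": 0.7}
    - {"slide": [0, -0.002, 0.07], "angular": [0, 0, 0], "hand": 0.7}
    - {"slide": [0, -0.002, 0.085], "angular": [0, 0, 0], "hand": 0.7}
    - {"slide": [0, -0.002, 0.094], "angular": [0, 0, 0], "hand": 0.7}
    - {"slide": [0, -0.002, 0.094], "angular": [0, 0, 0], "hand": 0.7}
    - {"slide": [0, -0.002, 0.094], "angular": [0, 0, 0], "hand": 0}
    - {"slide": [0, -0.002, 0.094], "angular": [0, 0, 0], "hand": 0}
    - {"slide": [0, -0.002, 0.094], "angular": [0, 0, 0], "hand": 0}
    - {"slide": [0, -0.002, 0.094], "angular": [0, 0, 0], "hand": 0}
    - {"slide": [0, -0.002, 0.094], "angular": [0, 0, 0], "hand": 0}
    - {"slide": [0, -0.002, 0.094], "angular": [0, 0, 0], "hand": 0}
    - {"slide": [0, -0.002, 0.094], "angular": [0, 0, 0], "hand": 0}

```text
time_s: 33.62
tool_pos: [0.5952, -0.0067, -0.0078]
eef_rot: [-0.004, 1.0, -0.0, 0.001]
ft_force: [-3.4, 1.3, 5.3]
gripper_width: 0.0275
finger_force: 58.8
```

Run:
```python
from h import *
tray(); to((.462,.353,.12,95.4))
```

```text
tray 9 ((509.5431823730469, 422.7099609375), (4.840390682220459, 15.129621505737305), 63.338253021240234)
t 33.7 tcp [ 0.5952 -0.0067 -0.0078] yaw 90.5 w 0.0273 F [-3.7  2.   6.7] 58.75680914244185
(0.462, 0.353, 0.12, 95.4) slide [0.1732, 0.481, -0.1709] ang [-0.001, 0.002, -0.109] rows>= 9.7
```

>>> move_arm:
  plan:
    - {"slide": [0, 0, -0.04], "angular": [0, 0, 0], "hand": 0}
    - {"slide": [0, 0, -0.09], "angular": [0, 0, 0], "hand": 0}
    - {"slide": [0, 0, -0.14], "angular": [0, 0, 0], "hand": 0}
    - {"slide": [0, 0, -0.17], "angular": [0, 0, 0], "hand": 0}
    - {"slide": [0, 0, -0.17], "angular": [0, 0, 0], "hand": 0}

```text
time_s: 34.08
tool_pos: [0.5987, -0.0074, 0.1252]
eef_rot: [-0.004, 1.0, -0.001, 0.006]
ft_force: [1.4, 0.5, 0.4]
gripper_width: 0.0272
finger_force: 59.4
```

Run:
```python
from h import *
q=tray(); to((.462,.353,.12,95.4))
s=cam("scene");save(np.hstack([q['frame'],s['frame']]),'both.png',.71)
```

```text
tray 219 ((476.77484130859375, 356.40911865234375), (98.03119659423828, 133.58773803710938), 2.704216718673706)
t 34.1 tcp [ 0.5971 -0.0072  0.122 ] yaw 90.5 w 0.0272 F [ 0.3 -0.7 -0.7] 59.39565360720735
(0.462, 0.353, 0.12, 95.4) slide [0.1762, 0.4818, 0.0004] ang [-0.003, 0.01, -0.11] rows>= 9.2
```

View pics/both.png

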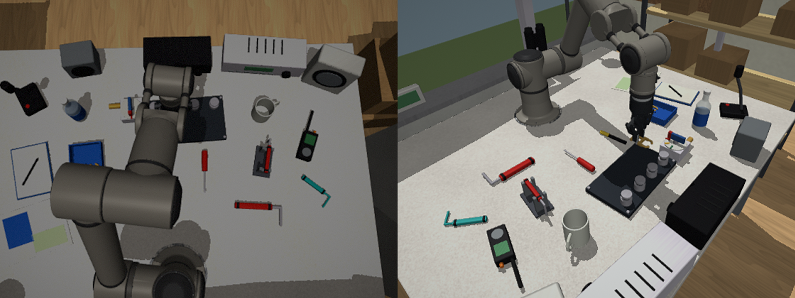

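Tray partly hidden by the arm, otherwise unmoved, and clip 3 is in the gripper.

>>> move_arm:
  plan:
    - {"slide": [0.177, 0.482, 0], "angular": [0, 0, -0.11], "hand": 0}
    - {"slide": [0.177, 0.482, 0], "angular": [0, 0, -0.11], "hand": 0}
    - {"slide": [0.177, 0.482, 0], "angular": [0, 0, -0.11], "hand": 0}
    - {"slide": [0.177, 0.482, 0], "angular": [0, 0, -0.11], "hand": 0}
    - {"slide": [0.177, 0.482, 0], "angular": [0, 0, -0.11], "hand": 0}
    - {"slide": [0.177, 0.482, 0], "angular": [0, 0, -0.11], "hand": 0}
    - {"slide": [0.177, 0.482, 0], "angular": [0, 0, -0.11], "hand": 0}
    - {"slide": [0.177, 0.482, 0], "angular": [0, 0, -0.11], "hand": 0}
    - {"slide": [0.177, 0.482, 0], "angular": [0, 0, -0.11], "hand": 0}
    - {"slide": [0.177, 0.482, 0], "angular": [0, 0, -0.11], "hand": 0}
    - {"slide": [0.177, 0.482, 0], "angular": [0, 0, -0.11], "hand": 0}
    - {"slide": [0.177, 0.482, 0], "angular": [0, 0, -0.11], "hand": 0}
    - {"slide": [0.177, 0.482, 0], "angular": [0, 0, -0.11], "hand": 0}

```text
time_s: 35.27
tool_pos: [0.4592, 0.3521, 0.1168]
eef_rot: [-0.047, 0.999, -0.001, -0.001]
ft_force: [-0.9, -0.5, -0.5]
gripper_width: 0.0272
finger_force: 59.5
```

Run:
```python
from h import *
tray(); to((.460,.354,.01,95.4))
```

```text
tray 236 ((440.450927734375, 337.5896301269531), (168.87852478027344, 100.02802276611328), 4.588044166564941)
t 35.3 tcp [0.4596 0.352  0.1171] yaw 95.3 w 0.0275 F [ 0.1 -0.3 -0.7] 59.4535550159344
(0.46, 0.354, 0.01, 95.4) slide [-0.001, 0.0029, 0.1428] ang [-0.002, -0.002, -0.002] rows>= 2.6
```

>>> move_arm:
  plan:
    - {"slide": [0, 0.001, 0.05], "angular": [0, 0, 0], "hand": 0}
    - {"slide": [0, 0.001, 0.1], "angular": [0, 0, 0], "hand": 0}
    - {"slide": [0, 0.001, 0.142], "angular": [0, 0, 0], "hand": 0}
    - {"slide": [0, 0.001, 0.142], "angular": [0, 0, 0], "hand": 0}
    - {"slide": [0, 0.001, 0.142], "angular": [0, 0, 0], "hand": 0}
    - {"slide": [0, 0.001, 0.142], "angular": [0, 0, 0], "hand": 0.5}
    - {"slide": [0, 0.001, 0.142], "angular": [0, 0, 0], "hand": 0.5}
    - {"slide": [0, 0.001, 0.142], "angular": [0, 0, 0], "hand": 0.5}
    - {"slide": [0, 0.001, 0.142], "angular": [0, 0, 0], "hand": 0.5}
    - {"slide": [0, 0.001, 0.05], "angular": [0, 0, 0], "hand": 0.7}
    - {"slide": [0, 0.001, -0.02], "angular": [0, 0, 0], "hand": 1}
    - {"slide": [0, 0.001, -0.02], "angular": [0, 0, 0], "hand": 1}
    - {"slide": [0, 0.001, -0.02], "angular": [0, 0, 0], "hand": 1}
    - {"slide": [0, 0.001, -0.02], "angular": [0, 0, 0], "hand": 1}

```text
time_s: 36.48
tool_pos: [0.4607, 0.3553, 0.1364]
eef_rot: [-0.047, 0.999, 0.001, 0.003]
ft_force: [-0.1, -0.3, -0.2]
gripper_width: 0.0853
finger_force: 0.0
```

Run:
```python
from h import *
to((.657,.170,.11,93.2),(.657,.170,.11,108))
```

```text
t 36.5 tcp [0.4607 0.3553 0.1364] yaw 95.4 w 0.0853 F [-0.1 -0.3 -0.2] 0.0
(0.657, 0.17, 0.11, 93.2) slide [-0.2369, -0.2708, 0.0362] ang [0.003, 0.008, 0.05] rows>= 6.5
(0.657, 0.17, 0.11, 108) slide [-0.2369, -0.2708, 0.0362] ang [0.002, 0.009, -0.279] rows>= 6.5
```

>>> move_arm:
  plan:
    - {"slide": [-0.237, -0.271, 0.034], "angular": [0, 0, 0.05], "hand": 1}
    - {"slide": [-0.237, -0.271, 0.034], "angular": [0, 0, 0.05], "hand": 1}
    - {"slide": [-0.237, -0.271, 0.034], "angular": [0, 0, 0.05], "hand": 1}
    - {"slide": [-0.237, -0.271, 0.034], "angular": [0, 0, 0.05], "hand": 1}
    - {"slide": [-0.237, -0.271, 0.034], "angular": [0, 0, 0.05], "hand": 1}
    - {"slide": [-0.237, -0.271, 0.034], "angular": [0, 0, 0.05], "hand": 1}
    - {"slide": [-0.237, -0.271, 0.034], "angular": [0, 0, 0.05], "hand": 1}
    - {"slide": [-0.237, -0.271, 0.034], "angular": [0, 0, 0.05], "hand": 1}
    - {"slide": [-0.237, -0.271, 0.034], "angular": [0, 0, 0.05], "hand": 1}
    - {"slide": [-0.237, -0.271, 0.034], "angular": [0, 0, 0.05], "hand": 1}

```text
time_s: 37.32
tool_pos: [0.6542, 0.1692, 0.1064]
eef_rot: [-0.028, 1.0, -0.0, -0.001]
ft_force: [-0.9, 0.7, -0.4]
gripper_width: 0.0854
finger_force: 0.0
```

Run:
```python
from h import *
q=tray(); s=cam("scene"); to((.657,.171,.038,93.2))
im=np.zeros((600,800,3),np.uint8);im[:,:400]=cv2.resize(q['frame'][180:280,80:160],(400,500))[0:500].repeat(1,0) if 0 else np.vstack([cv2.resize(q['frame'][180:280,80:160],(400,500)),np.zeros((100,400,3),np.uint8)])
im[:400,400:]=cv2.resize(s['frame'][110:210,310:410],(400,400)); save(im,'tray.png')
```

```text
tray 100 ((505.329345703125, 400.7538757324219), (44.5921745300293, 91.93130493164062), 45.877960205078125)
t 37.4 tcp [0.6542 0.17   0.1073] yaw 93.3 w 0.0855 F [-0.3  0.7 -0.3] 0.0
(0.657, 0.171, 0.038, 93.2) slide [-0.0039, 0.0011, 0.0924] ang [-0.001, -0.001, 0.002] rows>= 1.7
```

View pics/tray.png

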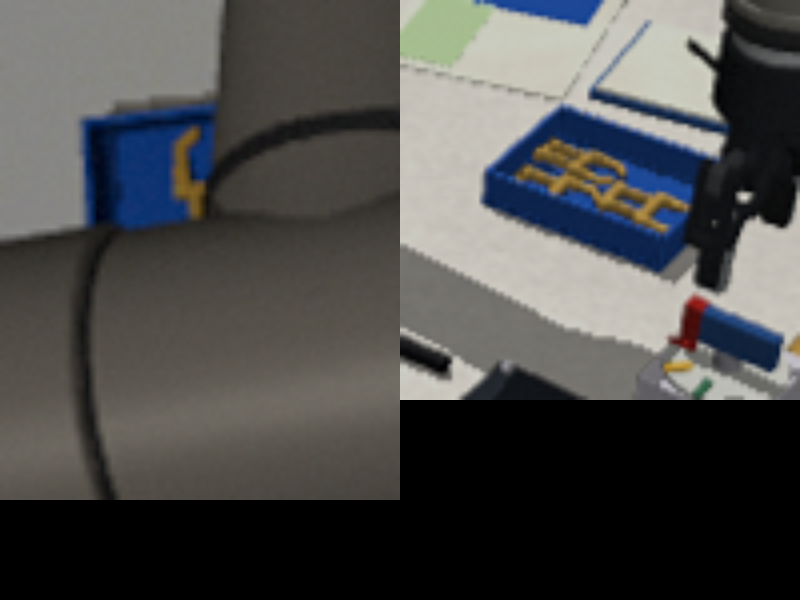

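All three clips are in the tray and the pick is in its cradle. Now opening the valve to 45°.

>>> move_arm:
  plan:
    - {"slide": [-0.002, 0.001, 0.04], "angular": [0, 0, 0], "hand": 1}
    - {"slide": [-0.002, 0.001, 0.08], "angular": [0, 0, 0], "hand": 1}
    - {"slide": [-0.002, 0.001, 0.091], "angular": [0, 0, 0], "hand": 1}
    - {"slide": [-0.002, 0.001, 0.091], "angular": [0, 0, 0], "hand": 1}
    - {"slide": [-0.002, 0.001, 0.091], "angular": [0, 0, 0], "hand": 0}
    - {"slide": [-0.002, 0.001, 0.091], "angular": [0, 0, 0], "hand": 0}
    - {"slide": [-0.002, 0.001, 0.091], "angular": [0, 0, 0], "hand": 0}
    - {"slide": [-0.002, 0.001, 0.091], "angular": [0, 0, 0], "hand": 0}
    - {"slide": [-0.002, 0.001, 0.091], "angular": [0, 0, 0], "hand": 0}
    - {"slide": [-0.002, 0.001, 0.091], "angular": [0, 0, 0], "hand": 0}
    - {"slide": [-0.002, 0.001, 0.091], "angular": [0, 0, 0], "hand": 0}
    - {"slide": [-0.002, 0.001, 0.091], "angular": [0, 0, 0], "hand": 0}

```text
time_s: 38.42
tool_pos: [0.657, 0.1729, 0.0404]
eef_rot: [-0.028, 1.0, 0.002, 0.001]
ft_force: [-1.0, 10.7, 3.1]
gripper_width: 0.0103
finger_force: 60.7
```

Run:
```python
from h import *
to((.657,.171,.038,138.2))
```

```text
t 38.4 tcp [0.657  0.1729 0.0404] yaw 93.2 w 0.0103 F [-1.  10.7  3.1] 60.68665087223053
(0.657, 0.171, 0.038, 138.2) slide [0.0002, -0.0025, 0.0032] ang [0.004, 0.004, -1.0] rows>= 6.3
```

>>> move_arm:
  plan:
    - {"slide": [0, 0.003, 0], "angular": [0, 0, -0.15], "hand": 0}
    - {"slide": [0, 0.003, 0], "angular": [0, 0, -0.3], "hand": 0}
    - {"slide": [0, 0.003, 0], "angular": [0, 0, -0.45], "hand": 0}
    - {"slide": [0, 0.003, 0], "angular": [0, 0, -0.6], "hand": 0}
    - {"slide": [0, 0.003, 0], "angular": [0, 0, -0.75], "hand": 0}
    - {"slide": [0, 0.003, 0], "angular": [0, 0, -0.9], "hand": 0}
    - {"slide": [0, 0.003, 0], "angular": [0, 0, -1], "hand": 0}
    - {"slide": [0, 0.003, 0], "angular": [0, 0, -1], "hand": 0}
    - {"slide": [0, 0.003, 0], "angular": [0, 0, -1], "hand": 0}
    - {"slide": [0, 0.003, 0], "angular": [0, 0, -1], "hand": 0}

```text
time_s: 39.25
tool_pos: [0.6569, 0.1731, 0.0404]
eef_rot: [-0.407, 0.913, 0.0, 0.001]
ft_force: [-2.4, 5.7, 5.6]
gripper_width: 0.0107
finger_force: 61.0
```

Run:
```python
from h import *
to((.657,.171,.038,138.2))
```

```text
t 39.2 tcp [0.6569 0.1731 0.0404] yaw 138.0 w 0.0107 F [-2.4  5.7  5.6] 60.96155226230621
(0.657, 0.171, 0.038, 138.2) slide [0.002, -0.0019, 0.0032] ang [-0.001, 0.002, -0.003] rows>= 0.1
```

Release, lift and back off to see the valve.

>>> move_arm:
  plan:
    - {"slide": [0, 0, 0], "angular": [0, 0, 0], "hand": 1}
    - {"slide": [0, 0, 0], "angular": [0, 0, 0], "hand": 1}
    - {"slide": [0, 0, 0], "angular": [0, 0, 0], "hand": 1}
    - {"slide": [0, 0, 0], "angular": [0, 0, 0], "hand": 1}
    - {"slide": [0, 0, 0], "angular": [0, 0, 0], "hand": 1}
    - {"slide": [0, 0, 0], "angular": [0, 0, 0], "hand": 1}
    - {"slide": [0, 0, -0.08], "angular": [0, 0, 0], "hand": 1}
    - {"slide": [0, 0, -0.2], "angular": [0, 0, 0], "hand": 1}
    - {"slide": [0, 0, -0.25], "angular": [0, 0, 0], "hand": 1}
    - {"slide": [0, 0, -0.25], "angular": [0, 0, 0], "hand": 1}
    - {"slide": [0, 0, -0.25], "angular": [0, 0, 0], "hand": 1}

```text
time_s: 40.17
tool_pos: [0.6582, 0.172, 0.2332]
eef_rot: [-0.408, 0.913, -0.002, 0.004]
ft_force: [0.3, -0.4, 0.6]
gripper_width: 0.0852
finger_force: 0.0
```

Run:
```python
from h import *
to((.42,.0,.23,138))
```

```text
t 40.2 tcp [0.6582 0.172  0.2332] yaw 138.2 w 0.0852 F [ 0.3 -0.4  0.6] 0.0
(0.42, 0.0, 0.23, 138) slide [0.3827, 0.0836, 0.0015] ang [-0.008, 0.007, 0.003] rows>= 7.0
```

>>> move_arm:
  plan:
    - {"slide": [0.383, 0.084, 0], "angular": [0, 0, 0], "hand": 1}
    - {"slide": [0.383, 0.084, 0], "angular": [0, 0, 0], "hand": 1}
    - {"slide": [0.383, 0.084, 0], "angular": [0, 0, 0], "hand": 1}
    - {"slide": [0.383, 0.084, 0], "angular": [0, 0, 0], "hand": 1}
    - {"slide": [0.383, 0.084, 0], "angular": [0, 0, 0], "hand": 1}
    - {"slide": [0.383, 0.084, 0], "angular": [0, 0, 0], "hand": 1}
    - {"slide": [0.383, 0.084, 0], "angular": [0, 0, 0], "hand": 1}
    - {"slide": [0.383, 0.084, 0], "angular": [0, 0, 0], "hand": 1}
    - {"slide": [0.383, 0.084, 0], "angular": [0, 0, 0], "hand": 1}
    - {"slide": [0.383, 0.084, 0], "angular": [0, 0, 0], "hand": 1}

```text
time_s: 41.0
tool_pos: [0.4188, -0.0003, 0.2274]
eef_rot: [-0.408, 0.913, -0.001, 0.001]
ft_force: [0.8, -1.0, -0.2]
gripper_width: 0.0855
finger_force: 0.0
```

Run:
```python
from h import *
for n in("top","scene"):
    c=cam(n);W=world(c);x,y,z=W[...,0],W[...,1],W[...,2]
    m=(np.hypot(x-.657,y-.170)<.05)&(z>.09)&(z<.1); q=W[m][:,:2]*1000
    print(n,len(q),cv2.minAreaRect(q.astype(np.float32)))
    for i,p in {**PIN,4:(.662,.076)}.items():
        mm=(np.hypot(x-p[0],y-p[1])<.012)&(z>.03);print(i,np.median(z[mm]).round(3) if mm.any() else None,end=' ')
    save(c['frame'],'end_%s.png'%n,1.4)
```

```text
top 106 ((657.6084594726562, 169.5048370361328), (71.86827087402344, 12.653156280517578), 47.89704895019531)
1 0.064 2 0.064 3 0.064 4 0.064 scene 106 ((657.1600341796875, 170.95375061035156), (70.93120574951172, 17.268461227416992), 50.26769256591797)
1 0.062 2 0.062 3 0.062 4 0.062
```

View pics/end_top.png

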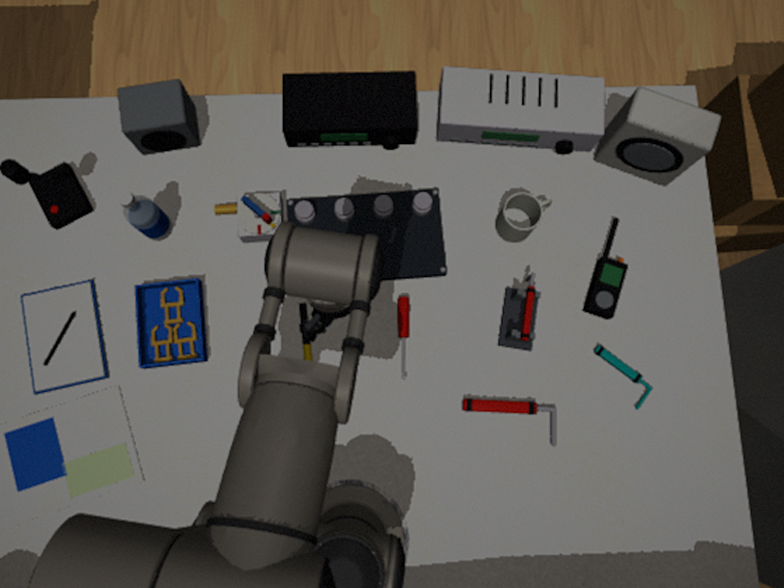

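View pics/end_scene.png

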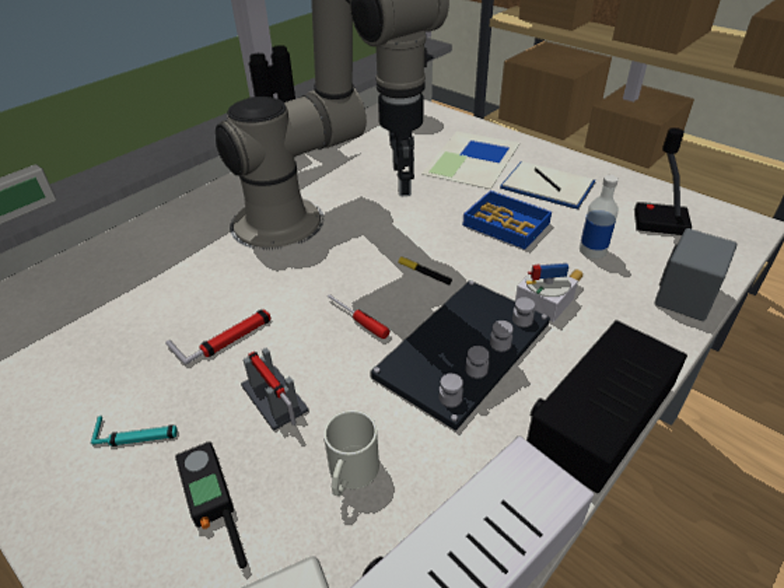

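The final pictures show three clips in the tray at (171,322) and the pick in its cradle. The valve bar is at about 48–50°, less the manifold's 3°, so 45° within measurement error and on the yellow mark. Nothing else has moved, so I'm handing in.

```bash
python3 -c "
from h import *
print(sign_off())"
```

```text
the job is handed in; nothing more can be done
None
```

The job is handed in after 41 s of robot time: I kept the valve shut while I pried off all three clips with the pick (pin 4 had none), put the pick back in its cradle and the clips in the blue tray, then opened the valve to about 45°; no verdict was shown.

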